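Set a sine plate to 30 degrees on a setting block

ROBOT

A 6-joint arm with a two-finger parallel gripper is mounted at the origin on a cart in front of the work surface, level with it; the furniture and walls round the work are solid. World frame = base frame: x ahead of the robot, y to its left, z up, the work surface at z = 0. Lengths are in m, angles in degrees, forces in N, time in s.
With the tool pointing down it reaches from about 0.3 to 0.85 m from the base axis. Payload 5.4 kg.
Tool frame: the origin (TCP) lies at the very end of the fingers, on their centre line; the grasp point (between the pads) lies bot.hold_point_z behind it (bot.hold_point_z is the distance from the TCP to the grasp point, in m); z points along the fingers, y is the direction in which the jaws open and shut (so a half turn about z gives the same grasp; the last joint's range is limited). The gripper opens to 85 mm and grips with 20 to 120 N. Pads are 22 mm wide; open, the fingers measure 114 mm over their backs; the gripper's body (76 mm by 85 mm) begins 54 mm behind the grasp point. The pads swing forward as they close: fully open they stand 13 mm farther back than shut.
Start: joints at [-83.715, 9.076, 91.501, -0, 79.423, -12.038], TCP at [0.181, -0.546, 0.209] pointing down, gripper open.
Joint ranges: [-166.64, 166.64], [-54.1, 131.32], [10.49, 154.53], [-73.88, 253.88], [9.74, 151.15], [-171.62, 171.62]. Speed limits (degrees/s): [147.25, 147.25, 180, 180, 180, 180].

INTERFACE

Orientations are given as [roll, pitch, yaw] about the fixed x, y, z axes, in that order (R = Rz(yaw) Ry(pitch) Rx(roll)).
In Python, from plant import read_state, get_image, camera_info, ticket, bot gives the robot as it stands.
- The arm moves only by the tool servo_tool, never from a script. Its arguments are lists of equal length, an entry for each row: "xyz": the shift along the tool's x, y, z in mm, a list of three; "roll": the turn about the tool's z in degrees; "jaw": the finger opening in mm, from 0 to 85.4. In form: {"xyz": [[tx, ty, tz], ...], "roll": [roll, ...], "jaw": [jaw, ...]}. A call has 1 to 10 rows; each row is the pose to reach, as a shift and turn from the pose measured when the call began, along the tool's axes at that moment; what a row does not reach only later rows make up. A row lasts 1/8 s, in which the tool goes at most 62.5 mm and 10.7 degrees, less where a joint would pass 70% of its speed; a pose out of reach is approached as far as the arm can. A call with a gripper value outside its range is refused whole. The fingers move at their own pace and stop on an object; the grip force is fixed at half the most. Time passes only in rows, so rows that repeat a pose let the fingers close. It gives the time, the measured TCP pose, the force and the opening at its end, in the units of the state.
- read_state(): the state, without advancing time (a new reading comes with each control period).
- get_image(name): name is "side" or "top" or "wrist"; returns (picture, depth): 384x512x3 uint8, blue, green, red; 384x512 float32, m along the optical axis (not along the pixel's ray), 0 where there is no reading.
- camera_info(name): a dict with "fx", "fy", "cx", "cy" (pixels), "k1" (the pictures are not rectified: a ray, as slopes to the right and down, at radius r is drawn at 1 + k1 r^2 times it, then the intrinsics apply), "position" and "rotation" of the camera in the world; the wrist camera has in their place "T_tool_cam" (4x4, takes a point from camera to tool coordinates, whose origin is the TCP and whose axes are the flange's). Camera axes: x right, y up, looking along -z (the intrinsics and any distortion apply to the point x, -y, -z); pixel columns grow to the right and rows downward; lengths in m; the calibration is good to about 2 mm. A picture is of the moment at which its call begins: read the wrist's pose just before it. camera_info takes no time and is no camera call.
- ticket.finish_job(): hands the job in, once; it reports no verdict.
The state is a dict: "t": time; "qpos": joint angles; "dq": joint speeds; "effort": joint torques, N m; "tcp_pos": TCP position; "tcp_rot": TCP orientation; "contact_force": force on the tool from outside, world axes, zero at the start; "moment": the same for the moment, N m; "finger_gap": finger opening in m.
Only numpy, scipy, OpenCV 4.12 (cv2) and the standard library are available. Lean on these libraries where they do the work, as an engineer would, in place of code of your own. Each camera call takes 0.05 s, during which the arm holds its last target.

TASK

Set the sine plate to 30 degrees: swing its stiff hinged plate (it has a black cross grip at the free end) well up out of the way, and stand the 75 mm setting block on end on the base where the front roller will come down. Then lower the plate gently until the roller bears firmly on top of the block, and let go, leaving the block upright and the other things where they are.

Things in the scene. Friction and masses are not known exactly. Their poses are not given: they have to be found in the camera images.
- sine_base: fixed steel base of the sine plate, 205 x 124 x 20 mm, flat ground top 20 mm above the work surface. Origin: centre of its underside; x runs from the free (robot) end to the hinge end, y along the hinge axis, z up. It does not move
- hinge (a point): point on the hinge axis, half-way along it, 82.5 mm towards +x of the base's origin and 32.5 mm above the work surface; axes as the base's. The axis runs along y. Two upright cheeks carry it, 124 mm apart over their outsides; nuts stand out 15 mm more
- seat (a point): point on the base's top face (20 mm above the work surface), on its middle line, 129.9 mm from the hinge axis towards the free end: straight under the front roller's axis when the plate stands at 30 degrees
- tilt_plate (a joint): angle of the hinged plate in rad: 0 = lying level with the roller on the base, grows as the free end rises, stops at 1.4 (80 degrees); 0.5236 is 30 degrees. The hinge is stiff: about 1.1 Nm of friction, so the 0.9 kg plate stays at any angle where it is left; at the grip about 10 N raise it and 2 to 5 N push it down, plus what a tight pinch adds
- plate_top (a point): centre of the plate's top face; aluminium plate 176 x 100 x 16 mm with tapped holes, turns with the joint. It lies 80 mm from the hinge axis towards the free end; lying level its top is 58.5 mm and its underside 42.5 mm above the work surface, its free edge 168 mm from the axis; at the hinge end a fence stands 16 mm above its top
- plate_handle (a point): middle of the plate's black cross grip: a cylinder 50 mm long along y (parallel to the hinge), 20 mm thick, on a 12 mm stud at the middle of the free edge, 27 mm clear of it. In the plate it lies 205 mm from the hinge axis and 18 mm above it (level: 50.5 mm above the work surface). Pinch its two flat ends from above: it pivots between the fingers as the plate swings
- front_roller (a point): steel roller fixed under the free end of the plate, 25 mm thick, 100 mm long, parallel to the hinge. This point: its middle, 150 mm from the hinge axis; x, y, z as the base's when lying down. With its lower side on a 75 mm block on the base the plate stands at 30 degrees
- block_center (a point): centre of the loose setting block, a ground steel block with round holes, standing on end: 50 mm along its x, 25 mm along its y (grip here), 75 mm tall along its z; about 0.6 kg; half-way up, 37.5 mm above its foot
- setting_block: the same setting block; origin at the centre of its foot, axes as above
- v_block: steel V-block, 33 x 40 x 34 mm, bystander; origin under its centre; leave it alone
- tape_roll: roll of masking tape, 100 mm across, 25 mm high, bystander; origin under its centre; leave it alone
- disc: flat turned aluminium disc, 152 mm across, 15 mm high, bystander; origin under its centre; leave it alone
- gauge_block: steel gauge block standing on end, 35 x 9 x 50 mm, too short for this setting, bystander; origin under its centre; leave it alone
Things that resemble listed ones, but are neither listed nor needed, are in the scene too. Of the things that look like the setting_block, the smallest one is meant.

How it is judged:
By the outcome, as a careful person would: the job done as asked, in the order asked, and still so for the second after the job is handed in, with the robot touching nothing.
It also fails if it takes over 72 s, if anything falls off the work surface, if the arm or the gripper's body presses on something with over 40 N, if the wrist force passes 120 N, or if a joint passes its speed limit or range.

## Working session

There is one attempt and no reset: what is moved stays moved. The work goes in short steps, Python scripts to look and compute and a tool call to move; the robot and the scene stay as the last step left them, time stands still between calls to the robot, and variables do not carry over. Pictures are saved under pics/ and viewed, and the job is handed in when it is done.

Besides the shell and the picture viewer there is one more tool, called after "Request:" by a JSON object that holds its "op" and its "data", one argument or row to a line. servo_tool: Moves the arm, as the interface text tells. Its arguments: {"type":"object","properties":{"xyz":{"type":"array","items":{"type":"array","items":{"type":"number"}}},"roll":{"type":"array","items":{"type":"number"}},"jaw":{"type":"array","items":{"type":"number"}}},"required":["xyz","roll","jaw"]}

```bash
mkdir -p pics; ls
python3 - <<'E'
from plant import *
import cv2,numpy as np
s=read_state();print(s);print(bot.hold_point_z)
for n in("side","top","wrist"):
    im,d=get_image(n);cv2.imwrite(f"pics/{n}0.png",im);np.save(f"pics/{n}0.npy",d);print(n,camera_info(n))
E
```

```text
pics
{'t': 0.0, 'qpos': array([-8.37163044e+01,  9.11488949e+00,  9.15736048e+01, -1.71355021e-04,
        7.94251791e+01, -1.20395705e+01]), 'dq': array([-0.11384134,  0.05492096,  0.07242852,  0.08046139, -0.03362808,
       -0.04094409]), 'effort': array([-1.67692600e-03, -3.95994473e+01, -3.31436884e+01, -1.31311435e-04,
        8.40473163e-03, -1.40120598e-06]), 'tcp_pos': array([ 0.18065527, -0.54518119,  0.2080825 ]), 'tcp_rot': array([-1.79888792e+02, -2.35461080e-02,  1.83232748e+01]), 'contact_force': array([-0.2036725 ,  0.44512301,  0.31892286]), 'moment': array([-0.01611718, -0.00925309,  0.0329319 ]), 'finger_gap': 0.08551083997152041}
0.0187
side {'fx': 475.74510925310614, 'fy': 475.74510925310614, 'cx': 254.68914533051614, 'cy': 176.33574791996128, 'k1': -0.015435225111823055, 'position': array([0.17422969, 1.20497044, 0.55758655]), 'rotation': array([  68.22484394,   -0.22509769, -160.77007957])}
top {'fx': 488.4432772738975, 'fy': 488.4432772738975, 'cx': 245.8761900817931, 'cy': 191.73722469387027, 'k1': -0.0693501026174832, 'position': array([0.38778944, 0.03390271, 1.43197604]), 'rotation': array([  6.98296651,  -0.33313058, -89.80187878])}
wrist {'fx': 276.63343810305037, 'fy': 276.63343810305037, 'cx': 255.20310463293856, 'cy': 184.83665188990835, 'k1': -0.06030962683353288, 'T_tool_cam': array([[ 1.64750767e-04,  9.57096907e-01,  2.89767981e-01,
         7.31998986e-02],
       [ 9.99999917e-01, -4.95999990e-05, -4.04733288e-04,
        -3.82400998e-04],
       [-3.72996487e-04,  2.89768024e-01, -9.57096836e-01,
        -1.64357487e-01],
       [ 0.00000000e+00,  0.00000000e+00,  0.00000000e+00,
         1.00000000e+00]])}
```

View pics/top0.png

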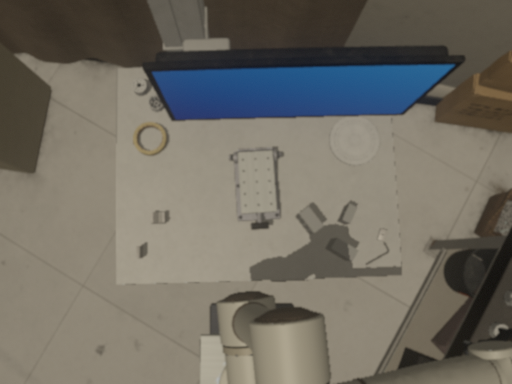

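View pics/side0.png

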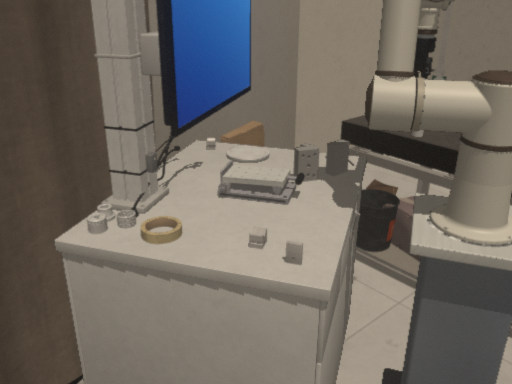

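```bash
cat > h.py <<'E'
import numpy as np,cv2
from scipy.spatial.transform import Rotation as R
from plant import read_state,get_image,camera_info
def pose(n,s=None):
    c=camera_info(n)
    if n=="wrist":
        s=s or read_state(); T=np.eye(4);T[:3,:3]=R.from_euler('xyz',s['tcp_rot'],degrees=True).as_matrix();T[:3,3]=s['tcp_pos'];T=T@c['T_tool_cam']
    else:
        T=np.eye(4);T[:3,:3]=R.from_euler('xyz',c['rotation'],degrees=True).as_matrix();T[:3,3]=c['position']
    return c,T
def KD(c): return np.array([[c['fx'],0,c['cx']],[0,c['fy'],c['cy']],[0,0,1]]),np.array([c['k1'],0,0,0,0.])
def cloud(n,d,s=None):
    c,T=pose(n,s);K,D=KD(c);h,w=d.shape
    u,v=np.meshgrid(np.arange(w),np.arange(h))
    p=cv2.undistortPoints(np.stack([u,v],-1).reshape(-1,1,2).astype(float),K,D).reshape(h,w,2)
    P=np.stack([p[...,0]*d,-p[...,1]*d,-d],-1)
    W=P@T[:3,:3].T+T[:3,3]; W[d<=0]=np.nan
    return W
def proj(n,P,s=None):
    c,T=pose(n,s);K,D=KD(c);q=(np.atleast_2d(P)-T[:3,3])@T[:3,:3]
    q=q*[1,-1,-1]
    return cv2.projectPoints(q.reshape(-1,1,3),np.zeros(3),np.zeros(3),K,D)[0].reshape(-1,2)
E
python3 - <<'E'
from h import *
im=cv2.imread('pics/top0.png');d=np.load('pics/top0.npy');W=cloud('top',d)
z=W[...,2]
m=((z>.012)&(z<.2)).astype(np.uint8)
m[:, :100]=0;m[285:]=0
n,l,st,ce=cv2.connectedComponentsWithStats(m)
for i in range(1,n):
    if st[i,4]>25:
        P=W[l==i];hi=np.percentile(P[:,2],90);t=P[P[:,2]>hi-.006]
        r=cv2.minAreaRect((t[:,:2]*1000).astype(np.float32))
        print(ce[i].round(),st[i,4],'top z',hi.round(4),r,'all',cv2.minAreaRect((P[:,:2]*1000).astype(np.float32)))
print(W[250,200],W[120,300])
c=im[185:290,225:405];cv2.imwrite('pics/c1.png',cv2.resize(c,None,fx=4.3,fy=4.3,interpolation=cv2.INTER_CUBIC))
s=cv2.imread('pics/side0.png')[130:220,200:370];cv2.imwrite('pics/c2.png',cv2.resize(s,None,fx=4.6,fy=4.6,interpolation=cv2.INTER_CUBIC))
E
```

```text
[378.   8.] 4578 top z 0.1216 ((1102.6273193359375, -422.06768798828125), (23.667400360107422, 664.564208984375), 1.2819066047668457) all ((1121.17529296875, -324.8912658691406), (69.49390411376953, 964.3533325195312), 0.502143919467926)
[139.  86.] 220 top z 0.0383 ((878.9942626953125, 347.3252258300781), (45.19788360595703, 42.48163604736328), 40.85230255126953) all ((877.8126220703125, 346.81536865234375), (46.877601623535156, 44.543914794921875), 48.70773696899414)
[155. 103.] 135 top z 0.0305 ((824.7567749023438, 300.15679931640625), (44.35248565673828, 35.363304138183594), 30.242969512939453) all ((824.36328125, 299.92742919921875), (45.26310729980469, 35.363304138183594), 30.242969512939453)
[354. 140.] 1587 top z 0.019 ((717.5588989257812, -295.67047119140625), (145.9990692138672, 152.41049194335938), 4.39585542678833) all ((717.5588989257812, -295.67047119140625), (145.9990692138672, 152.41049194335938), 4.39585542678833)
[149. 138.] 404 top z 0.0268 ((719.9915161132812, 310.6690979003906), (95.52253723144531, 96.07990264892578), 45.601043701171875) all ((719.598876953125, 3
[... 1111 characters left out ...]
80078, 34.57851028442383), 59.193031311035156) all ((395.1326904296875, -241.80323791503906), (70.39816284179688, 35.06394958496094), 58.6727409362793)
[139. 252.] 76 top z 0.0518 ((386.2104797363281, 330.3949279785156), (30.88926124572754, 11.236498832702637), 0.5070114731788635) all ((386.0965576171875, 330.57379150390625), (31.472410202026367, 11.70773696899414), 2.8358099460601807)
[506. 274.] 245 top z 0.0247 ((325.90179443359375, -745.4098510742188), (36.08985900878906, 92.56834411621094), 61.530643463134766) all ((327.3678894042969, -743.7512817382812), (37.3538932800293, 93.02196502685547), 65.29475402832031)
[ 0.39160836  0.15956481 -0.00320888] [ 0.78378376 -0.13715214 -0.00669017]
```

View pics/c1.png

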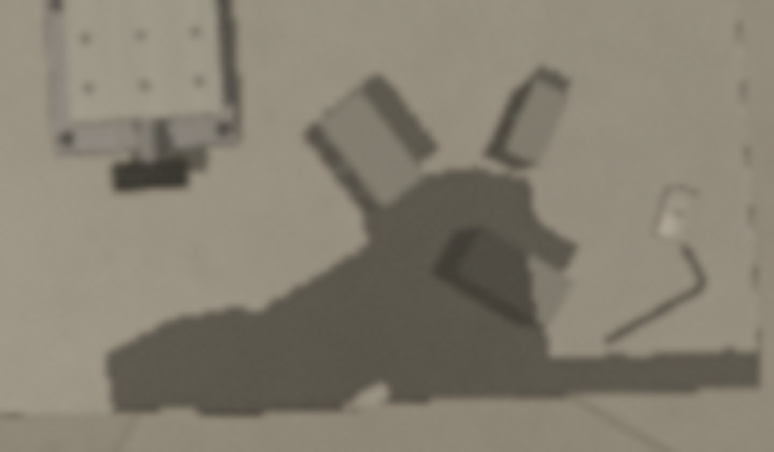

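View pics/c2.png

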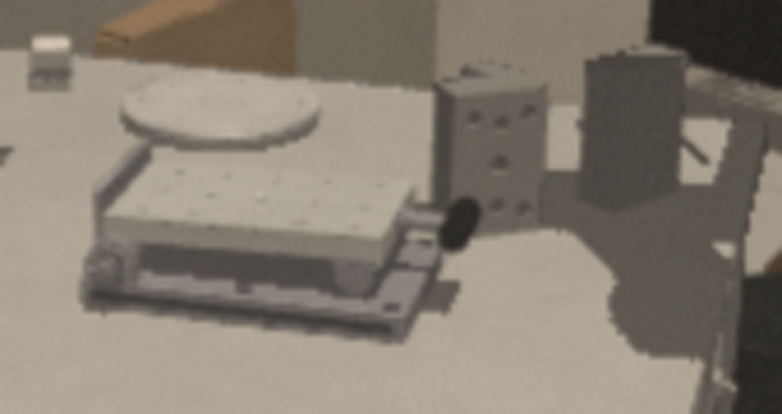

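View pics/wrist0.png

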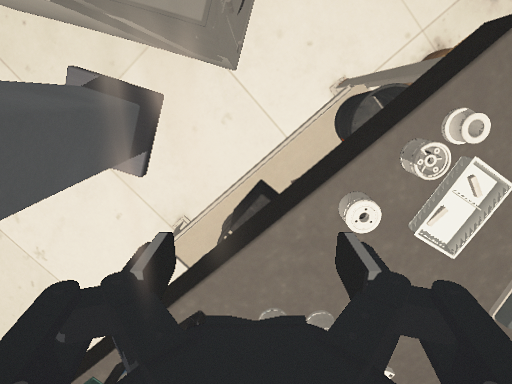

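Look-alikes (top image): (347,214) is 26×50 mm with its top at 78 mm. (309,220) and (342,249) are both about 68×34 mm and 104 mm tall. The gauge block at (139,252) is about 31×11 mm and 52 mm high. The smallest look-alike is (347,214), so that is my choice. Next I'll move over the scene for a close check.

```bash
cat >> h.py <<'E'
def togo(p,yaw):
    s=read_state();M=R.from_euler('xyz',s['tcp_rot'],degrees=True).as_matrix()
    d=M.T@(np.array(p)-s['tcp_pos'])*1000
    r=-(yaw-s['tcp_rot'][2]); r=(r+180)%360-180
    print('t',s['t'],'tcp',s['tcp_pos'].round(4),s['tcp_rot'].round(2),'F',s['contact_force'].round(1),'gap',s['finger_gap'].round(4))
    print('shift',d.round(1),'roll',round(r,2))
E
python3 -c "
from h import *
togo([.25,-.4,.28],100);togo([.46,-.05,.33],183.5)"
```

```text
Traceback (most recent call last):
  File "h.py", line 27, in togo
    print('t',s['t'],'tcp',s['tcp_pos'].round(4),s['tcp_rot'].round(2),'F',s['contact_force'].round(1),'gap',s['finger_gap'].round(4))
                                                                                                             ^^^^^^^^^^^^^^^^^^^^^
AttributeError: 'float' object has no attribute 'round'
```

```bash
sed -i "s/s\['finger_gap'\].round(4)/round(s['finger_gap'],4)/" h.py
python3 -c "
from h import *
togo([.25,-.4,.28],100);togo([.46,-.05,.33],183.5)"
```

```text
t 0.15 tcp [ 0.1807 -0.5454  0.2083] [-1.7992e+02 -2.0000e-02  1.8320e+01] F [0.7 0.2 0.5] gap 0.0853
shift [ 111.5 -116.3  -71.5] roll -81.68
t 0.15 tcp [ 0.1807 -0.5454  0.2083] [-1.7992e+02 -2.0000e-02  1.8320e+01] F [0.7 0.2 0.5] gap 0.0853
shift [ 420.9 -382.6 -121. ] roll -165.18
```

Request:
{"op": "servo_tool", "data": {
  "xyz": [
    [30,-35,-40],
    [65,-75,-80],
    [110,-115,-110],
    [150,-150,-121],
    [190,-185,-121],
    [230,-220,-121],
    [270,-250,-121],
    [310,-290,-121],
    [350,-325,-121],
    [390,-355,-121]
  ],
  "roll": [-10,-20,-30,-40,-50,-60,-70,-80,-90,-100],
  "jaw": [85,85,85,85,85,85,85,85,85,85]
}}

```text
t: 1.4
tcp_pos: [0.4398, -0.0841, 0.3299]
tcp_rot: [180.0, -0.1, 118.7]
contact_force: [-0.1, -0.8, 0.3]
finger_gap: 0.0854
```

```bash
python3 -c "
from h import *
togo([.46,-.05,.33],183.5)"
```

```text
t 1.4 tcp [ 0.4398 -0.0841  0.3299] [ 1.7996e+02 -6.0000e-02  1.1868e+02] F [-0.1 -0.8  0.3] gap 0.0854
shift [20.2 34.  -0. ] roll -64.82
```

Request:
{"op": "servo_tool", "data": {
  "xyz": [
    [5,8,0],
    [10,16,0],
    [15,24,0],
    [20,34,0],
    [20,34,0],
    [20,34,0],
    [20,34,0]
  ],
  "roll": [-10,-20,-30,-40,-50,-60,-65],
  "jaw": [85,85,85,85,85,85,85]
}}

```text
t: 2.28
tcp_pos: [0.4599, -0.0501, 0.3296]
tcp_rot: [179.9, -0.0, -176.1]
contact_force: [0.2, -0.9, -0.0]
finger_gap: 0.0854
```

Run:
```python
from h import *
s=read_state();print(s['tcp_pos'],s['tcp_rot'])
im,d=get_image('wrist');cv2.imwrite('pics/w1.png',im);np.save('pics/w1.npy',d);np.save('pics/w1p.npy',np.r_[s['tcp_pos'],s['tcp_rot']])
t,dt=get_image('top');cv2.imwrite('pics/t1.png',t);np.save('pics/t1.npy',dt)
```

```text
[ 0.45990404 -0.05008761  0.32959211] [ 1.79912506e+02 -2.65330777e-02 -1.76112774e+02]
```

View pics/w1.png

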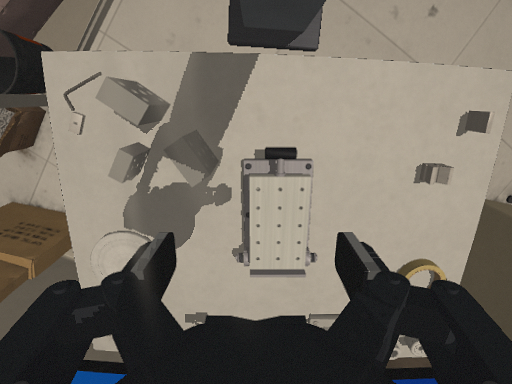

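```bash
cat > m.py <<'E'
from h import *
v=np.load('pics/w1p.npy');s={'tcp_pos':v[:3],'tcp_rot':v[3:]}
im=cv2.imread('pics/w1.png');d=np.load('pics/w1.npy');W=cloud('wrist',d,s)
g=cv2.cvtColor(im,cv2.COLOR_BGR2GRAY)
tab=W[130:150,300:400].reshape(-1,3);print('table z',np.nanmedian(tab[:,2]),np.nanmedian(W[180:230,340:380,2]))
def rect(m,name):
    n,l,st,ce=cv2.connectedComponentsWithStats(m.astype(np.uint8))
    if n<2: print(name,'none');return
    i=1+np.argmax(st[1:,4]);P=W[l==i]
    print(name,st[i],ce[i].round(1),'zmed',np.nanmedian(P[:,2]).round(4),cv2.minAreaRect((P[:,:2]*1000).astype(np.float32)))
def box(a,b,c,e): 
    m=np.zeros(g.shape,bool);m[b:e,a:c]=1;return m
Z=W[...,2]
rect(box(230,165,325,270)&(Z>.05)&(Z<.066),'plate')
rect(box(230,165,325,285)&(Z>.068),'fence')
rect(box(255,140,310,162)&(g<60)&(Z>.03),'handle dark')
rect(box(255,140,310,162)&(Z>.045),'handle')
rect(box(100,130,155,190)&(Z>.070)&(Z<.085),'block')
rect(box(160,120,225,190)&(Z>.095)&(Z<.11),'tall1')
rect(box(95,60,175,135)&(Z>.095)&(Z<.11),'tall2')
rect(box(230,140,330,175)&(Z>.014)&(Z<.03),'basefront')
cv2.imwrite('pics/w1c.png',cv2.resize(im[50:300,60:345],None,fx=2.4,fy=2.4,interpolation=cv2.INTER_CUBIC))
cv2.imwrite('pics/w1b.png',cv2.resize(im[130:200,95:225],None,fx=6,fy=6,interpolation=cv2.INTER_CUBIC))
E
python3 m.py
```

```text
table z -0.0004643098229379916 -0.0006076558270269594
plate [ 250  165   62  105 5616] [278.7 219.8] zmed 0.0603 ((577.9007568359375, -0.65899658203125), (196.56661987304688, 99.6446762084961), 3.6026790142059326)
fence [250 272  56   6 277] [277.4 275. ] zmed 0.0733 ((677.6213989257812, 5.101627349853516), (7.961261749267578, 98.24954223632812), 3.311309337615967)
handle dark [265 148  31  11 336] [280.1 153. ] zmed 0.0642 ((461.0162048339844, -9.993843078613281), (16.726442337036133, 47.945308685302734), 4.254038333892822)
handle [265 147  32  15 405] [280.6 152.9] zmed 0.0639 ((463.1058044433594, -9.008819580078125), (23.19291114807129, 49.57252502441406), 3.926976203918457)
block [108 148  27  35 508] [120.6 165.3] zmed 0.0747 ((495.2011413574219, -260.16900634765625), (25.995628356933594, 50.31977462768555), 64.88818359375)
tall1 [ 163  137   48   50 1126] [186.8 161.3] zmed 0.1015 ((476.248046875, -148.32601928710938), (68.07767486572266, 35.10915756225586), 38.456634521484375)
tall2 [  95   76   55   50 1291] [121.9 100.4] zmed 0.1015 ((395.37738037109375, -239.4716033935547), (68.42533111572266, 35.56219482421875), 58.69308853149414)
basefront [243 159  34  16 469] [259.4 166.4] zmed 0.0193 ((494.730712890625, -39.496246337890625), (26.08172607421875, 58.32746505737305), 6.308324337005615)
```

View pics/w1c.png

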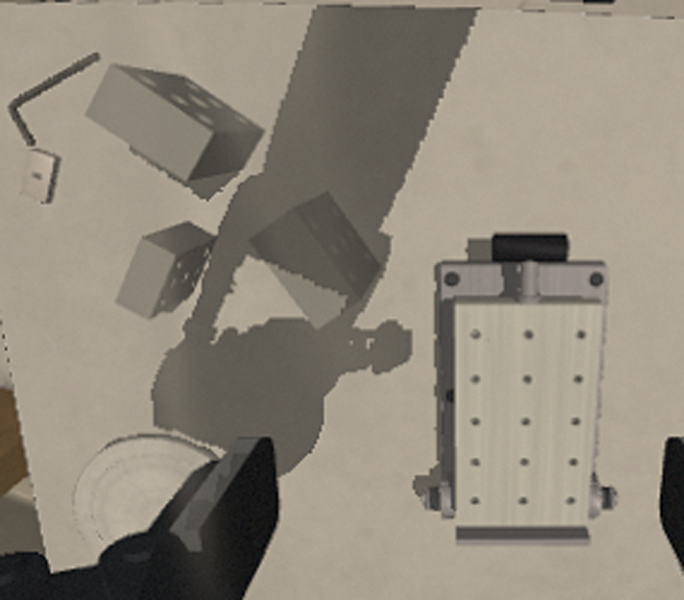

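View pics/w1b.png

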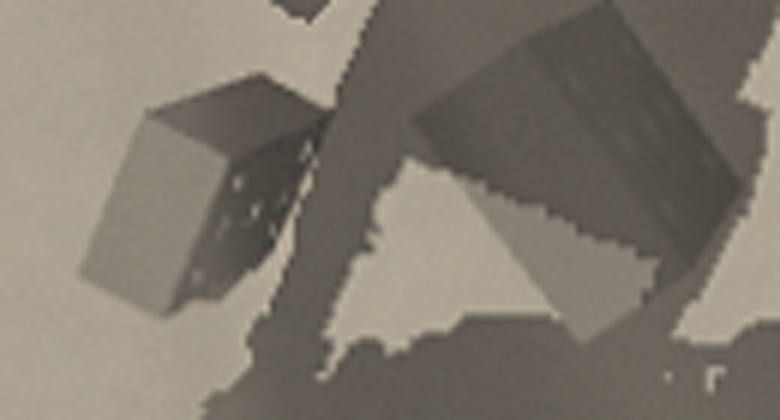

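```bash
cat >> m.py <<'E'
print('----')
m=box(230,165,325,290)&(Z>.05)&(Z<.066)
m=cv2.morphologyEx(m.astype(np.uint8),cv2.MORPH_OPEN,np.ones((15,15)))>0
rect(m,'plate open')
P=W[m];print('tilt',np.linalg.lstsq(np.c_[P[:,:2],np.ones(len(P))],P[:,2],rcond=None)[0])
# bright mask
rect(box(240,165,320,280)&(g>150)&(Z>.05)&(Z<.066),'bright')
# top cam
im=cv2.imread('pics/t1.png');d=np.load('pics/t1.npy');W=cloud('top',d);Z=W[...,2]
m=box(220,140,300,235)&(Z>.05)&(Z<.069)
m=cv2.morphologyEx(m.astype(np.uint8),cv2.MORPH_OPEN,np.ones((15,15)))>0
rect(m,'T plate')
g=cv2.cvtColor(im,cv2.COLOR_BGR2GRAY)
rect(box(240,215,285,235)&(g<60),'T handle')
rect(box(330,195,365,230)&(Z>.07),'T block')
E
python3 m.py|sed -n '/----/,$p'
```

```text
----
plate open [ 254  175   57   97 4233] [281.9 218.2] zmed 0.0605 ((585.7874755859375, 3.2018470764160156), (180.12945556640625, 92.39982604980469), 1.7707034349441528)
tilt [-0.02371023 -0.00101614  0.07401647]
bright [ 250  177   62   92 5146] [278.6 221.5] zmed 0.0604 ((586.5315551757812, -0.10416793823242188), (175.39605712890625, 99.50918579101562), 3.5419654846191406)
T plate none
T handle [265 224   5   3  12] [266.6 224.8] zmed 0.4326 ((444.9488830566406, -16.937026977539062), (4.481444835662842, 42.363861083984375), 45.97760772705078)
T block [330 195  12  35 359] [334.8 210.6] zmed 0.6947 ((448.9437255859375, -107.8167724609375), (22.409521102905273, 54.70653533935547), 87.57194519042969)
```

```bash
python3 -c "
from h import *
togo([.4618,-.0085,.10],183.6);togo([.4618,-.0085,.027],183.6)"
```

```text
t 2.375 tcp [ 0.4599 -0.0501  0.3297] [ 1.7991e+02 -2.0000e-02 -1.7631e+02] F [ 0.4  0.8 -0.4] gap 0.0851
shift [ -4.6  41.1 229.7] roll 0.09
t 2.375 tcp [ 0.4599 -0.0501  0.3297] [ 1.7991e+02 -2.0000e-02 -1.7631e+02] F [ 0.4  0.8 -0.4] gap 0.0851
shift [ -4.7  41.  302.7] roll 0.09
```

Request:
{"op": "servo_tool", "data": {
  "xyz": [
    [-2,20,40],
    [-4,41,90],
    [-4.6,41,140],
    [-4.6,41,185],
    [-4.6,41,220],
    [-4.6,41,240],
    [-4.6,41,240]
  ],
  "roll": [0,0,0,0,0,0,0],
  "jaw": [75,75,75,75,75,75,75]
}}

```text
t: 3.25
tcp_pos: [0.4601, -0.0081, 0.088]
tcp_rot: [179.8, -0.3, -176.4]
contact_force: [0.3, -0.4, 0.8]
finger_gap: 0.0751
```

Run:
```python
from h import *
togo([.4618,-.0085,.027],183.6)
im,d=get_image('wrist');cv2.imwrite('pics/w2.png',im)
im,d=get_image('side');cv2.imwrite('pics/s2.png',cv2.resize(im[100:230,180:400],None,fx=3.5,fy=3.5))
```

```text
t 3.25 tcp [ 0.4601 -0.0081  0.088 ] [ 179.83   -0.25 -176.39] F [ 0.3 -0.4  0.8] gap 0.0751
shift [-1.9 -0.7 61. ] roll 0.01
```

View pics/w2.png

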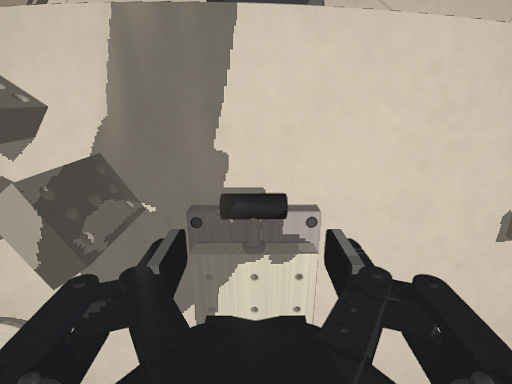

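View pics/s2.png

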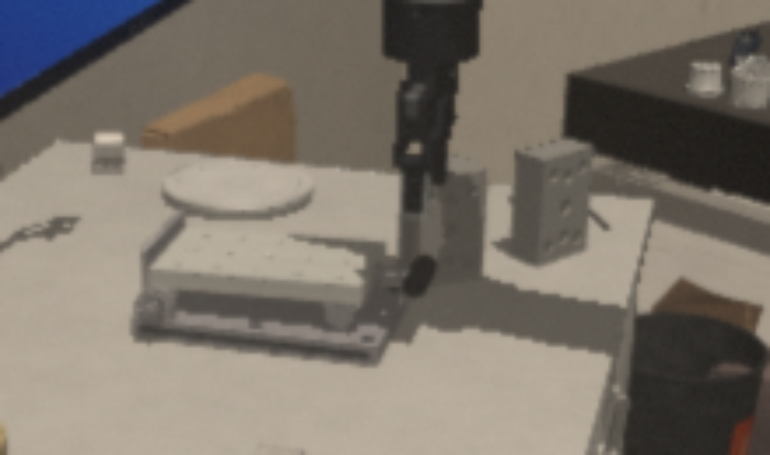

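The wrist view shows the grip at (254,206), centred between the fingers. I'll check the calibration by projecting the predicted grip point.

Run:
```python
from h import *
print(proj('wrist',[[.4618,-.0085,.0605],[.4618,-.0085,.0505],[.4518,-.0085,.0505]]))
```

```text
[[255.29689217 204.32127196]
 [255.2820933  199.76362113]
 [256.10468294 187.62999971]]
```

Run:
```python
from h import *
im=cv2.imread('pics/w2.png');g=cv2.cvtColor(im,cv2.COLOR_BGR2GRAY)
m=np.zeros(g.shape,np.uint8);m[185:228,210:300]=(g[185:228,210:300]<70)
n,l,st,ce=cv2.connectedComponentsWithStats(m);i=1+np.argmax(st[1:,4]);print(st[i],ce[i])
a=np.linspace(0,2*np.pi,60)
def sil(x,y,z):
    P=[[x+.01*np.cos(t)-k*.0624*1,y+.01*0+k*1,z+.01*np.sin(t)] for t in a for k in(-.025,.025)]
    q=proj('wrist',P);return q.min(0),q.max(0)
for x in(.4618,.464,.466):
  for z in (.0505,.0525): print(x,z,sil(x,-.0085,z))
```

```text
[ 219  193   69   27 1701] [252.94708995 206.12345679]
0.4618 0.0505 (array([221.88651619, 187.01692924]), array([289.14070967, 212.53953993]))
0.4618 0.0525 (array([221.58124204, 187.7836763 ]), array([289.45741474, 213.53614533]))
0.464 0.0505 (array([221.80654918, 189.68249738]), array([288.85009065, 215.13719448]))
0.464 0.0525 (array([221.50165775, 190.47057735]), array([289.16299368, 216.1536304 ]))
0.466 0.0505 (array([221.73462538, 192.08944583]), array([288.58710085, 217.48467402]))
0.466 0.0525 (array([221.43009303, 192.89269088]), array([288.89657518, 218.51887778]))
```

Request:
{"op": "servo_tool", "data": {
  "xyz": [
    [-2,-0.7,20],
    [-4,-0.7,40],
    [-4,-0.7,56],
    [-4,-0.7,60],
    [-4,-0.7,60],
    [-4,-0.7,60]
  ],
  "roll": [0,0,0,0,0,0],
  "jaw": [75,75,75,75,75,75]
}}

```text
t: 4.1
tcp_pos: [0.467, -0.0093, 0.0312]
tcp_rot: [180.0, 0.1, -176.4]
contact_force: [1.0, -0.2, 0.1]
finger_gap: 0.0746
```

Run:
```python
from h import *
togo([.464,-.0085,.028],183.6)
im,d=get_image('wrist');cv2.imwrite('pics/w3.png',im)
im,d=get_image('side');cv2.imwrite('pics/s3.png',cv2.resize(im[100:230,180:400],None,fx=3.5,fy=3.5))
```

```text
t 4.1 tcp [ 0.467  -0.0093  0.0312] [ 1.7996e+02  1.1000e-01 -1.7637e+02] F [ 1.  -0.2  0.1] gap 0.0746
shift [2.9 1.  3.2] roll 0.03
```

View pics/w3.png

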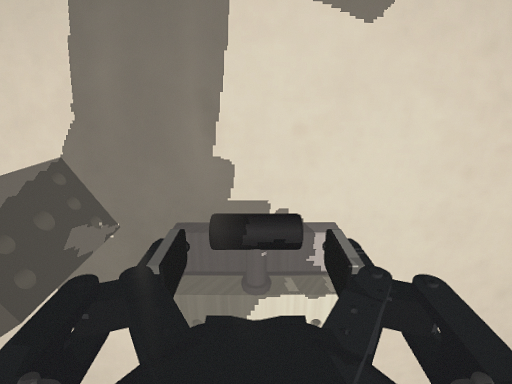

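View pics/s3.png

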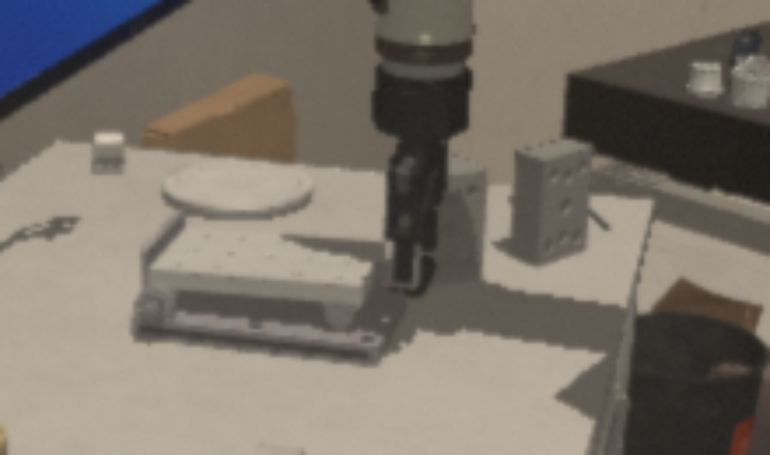

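Run:
```python
from h import *
a=np.linspace(0,2*np.pi,60)
def sil(n,x,y,z):
    P=[[x+.01*np.cos(t)-k*.0624*1,y+.01*0+k*1,z+.01*np.sin(t)] for t in a for k in(-.025,.025)]
    q=proj(n,P);return q.min(0).round(1),q.max(0).round(1)
for x in(.462,.464,.466):
  for z in (.0505,.0525): print(x,z,sil('wrist',x,-.0095,z))
im=cv2.imread('pics/w3.png');cv2.imwrite('pics/w3c.png',cv2.resize(im[190:270,190:320],None,fx=6,fy=6))
print(sil('side',.462,-.009,.0505),sil('side',.466,-.009,.0505))
im=cv2.imread('pics/side0.png');cv2.imwrite('pics/s0c.png',cv2.resize(im[155:205,260:330],None,fx=10,fy=10))
```

```text
0.462 0.0505 (array([208.8, 210.3]), array([301.9, 245.4]))
0.462 0.0525 (array([208.2, 211.6]), array([302.5, 247.2]))
0.464 0.0505 (array([208.8, 213.5]), array([301.5, 248.5]))
0.464 0.0525 (array([208.2, 214.8]), array([302.1, 250.3]))
0.466 0.0505 (array([208.7, 216.6]), array([301.1, 251.6]))
0.466 0.0525 (array([208.2, 218. ]), array([301.7, 253.4]))
(array([294.3, 173.8]), array([304.5, 186.9])) (array([292.9, 173.6]), array([303.1, 186.7]))
```

View pics/s0c.png

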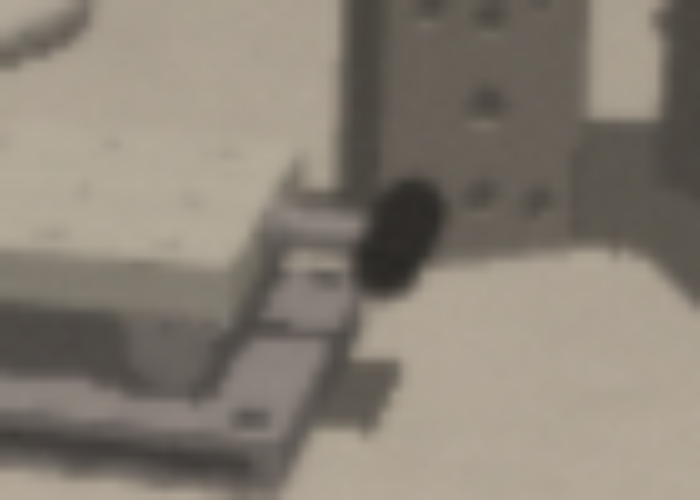

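View pics/w3c.png

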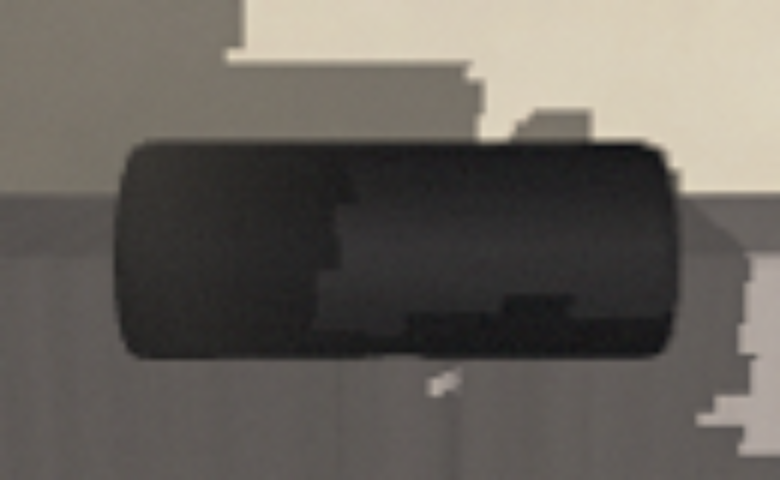

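Request:
{"op": "servo_tool", "data": {
  "xyz": [
    [4,0,3],
    [4,0,3],
    [4,0,3]
  ],
  "roll": [0,0,0],
  "jaw": [75,75,75]
}}

```text
t: 4.58
tcp_pos: [0.4628, -0.0095, 0.0281]
tcp_rot: [180.0, 0.1, -176.4]
contact_force: [-1.0, 0.5, 0.4]
finger_gap: 0.0752
```

Close on the grip.

Request:
{"op": "servo_tool", "data": {
  "xyz": [
    [0,0,0],
    [0,0,0],
    [0,0,0],
    [0,0,0],
    [0,0,0]
  ],
  "roll": [0,0,0,0,0],
  "jaw": [45,45,45,45,45]
}}

```text
t: 5.2
tcp_pos: [0.4628, -0.0093, 0.0281]
tcp_rot: [179.9, 0.1, -176.4]
contact_force: [-0.4, 1.9, 1.2]
finger_gap: 0.0482
```

```bash
cat > arc.py <<'E'
from h import *
import sys
# rows along arc from current angle to th (deg)
def arc(th1,n,hx,hz=.0325,yaw=3.6,off=None):
    s=read_state();M=R.from_euler('xyz',s['tcp_rot'],degrees=True).as_matrix()
    c=np.array([np.cos(np.radians(yaw)),np.sin(np.radians(yaw)),0]);r=np.hypot(205,18)/1000;ph=np.arctan2(18,205)
    return s,M,c,r,ph
E
python3 -c "
from h import *
togo([.4628,-.0095,.028],183.6)"
```

```text
t 5.2 tcp [ 0.4628 -0.0093  0.0281] [ 1.7994e+02  9.0000e-02 -1.7637e+02] F [-0.4  1.9  1.2] gap 0.0482
shift [-0.  -0.2  0.1] roll 0.03
```

```bash
python3 -c "
import numpy as np
p=np.degrees(np.arctan2(18,205));r=np.hypot(18,205)
for t in range(0,77,4):
  a=np.radians(p+t);print(t,round(-(205-r*np.cos(a)),1),round(-(r*np.sin(a)-18),1))"
```

```text
0 -0.0 -0.0
4 -1.8 -14.3
8 -4.5 -28.4
12 -8.2 -42.2
16 -12.9 -55.8
20 -18.5 -69.0
24 -25.0 -81.8
28 -32.4 -94.1
32 -40.7 -105.9
36 -49.7 -117.1
40 -59.5 -127.6
44 -70.0 -137.4
48 -81.2 -146.4
52 -93.0 -154.6
56 -105.3 -162.0
60 -118.1 -168.5
64 -131.3 -174.1
68 -144.9 -178.8
72 -158.8 -182.5
76 -172.9 -185.3
```

Request:
{"op": "servo_tool", "data": {
  "xyz": [
    [-0.8,0,-7],
    [-1.8,0,-14.3],
    [-3,0,-21],
    [-4.5,0,-28.4],
    [-6.2,0,-35.5],
    [-8.2,0,-42.2]
  ],
  "roll": [0,0,0,0,0,0],
  "jaw": [42,42,42,42,42,42]
}}

```text
t: 5.95
tcp_pos: [0.4723, -0.0087, 0.0696]
tcp_rot: [179.9, 0.3, -176.4]
contact_force: [12.1, 2.0, -16.6]
finger_gap: 0.0482
```

Run:
```python
from h import *
s=read_state();print(s['contact_force'],s['moment'],s['tcp_pos'],s['tcp_rot'])
im,d=get_image('side');cv2.imwrite('pics/s4.png',cv2.resize(im[100:230,180:400],None,fx=3.5,fy=3.5))
```

```text
[ 12.07106597   1.95282392 -16.62463745] [ 0.05835761 -1.60484154 -0.06347268] [ 0.47233894 -0.00868392  0.06957445] [ 179.93316035    0.32285667 -176.40658804]
```

View pics/s4.png

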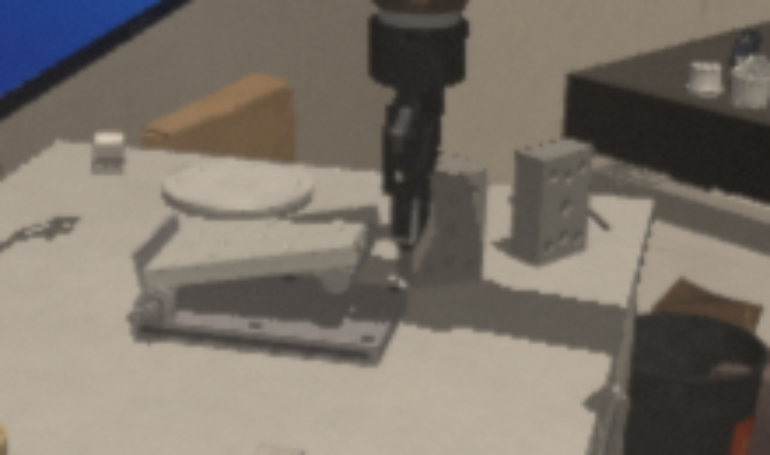

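Request:
{"op": "servo_tool", "data": {
  "xyz": [
    [-2.5,0,-7],
    [-5,0,-13.8],
    [-8,0,-20.5],
    [-11,0,-27],
    [-14.2,0,-33.5],
    [-17.5,0,-40],
    [-21.3,0,-46.2],
    [-25,0,-52.2],
    [-29,0,-58.2],
    [-33,0,-64]
  ],
  "roll": [0,0,0,0,0,0,0,0,0,0],
  "jaw": [42,42,42,42,42,42,42,42,42,42]
}}

```text
t: 7.25
tcp_pos: [0.5046, -0.0065, 0.1314]
tcp_rot: [179.9, 0.3, -176.4]
contact_force: [11.7, -0.1, -23.0]
finger_gap: 0.0476
```

```bash
python3 -c "
import numpy as np
p=np.degrees(np.arctan2(18,205));r=205.8
a0=np.radians(p+31.6)
for k in range(1,19):
  a=np.radians(p+31.6+2.5*k);print(31.6+2.5*k,round(r*(np.cos(a)-np.cos(a0)),1),round(-r*(np.sin(a)-np.sin(a0)),1))"
```

```text
34.1 -5.5 -7.1
36.6 -11.3 -13.9
39.1 -17.4 -20.5
41.6 -23.8 -26.8
44.1 -30.5 -32.8
46.6 -37.4 -38.6
49.1 -44.6 -44.0
51.6 -51.9 -49.1
54.1 -59.5 -53.9
56.6 -67.4 -58.3
59.1 -75.3 -62.4
61.6 -83.5 -66.1
64.1 -91.8 -69.5
66.6 -100.3 -72.5
69.1 -108.9 -75.2
71.6 -117.6 -77.5
74.1 -126.3 -79.3
76.6 -135.2 -80.8
```

Request:
{"op": "servo_tool", "data": {
  "xyz": [
    [-5.5,0,-7.1],
    [-11.3,0,-13.9],
    [-17.4,0,-20.5],
    [-23.8,0,-26.8],
    [-30.5,0,-32.8],
    [-37.4,0,-38.6],
    [-44.6,0,-44],
    [-51.9,0,-49.1],
    [-59.5,0,-53.9],
    [-67.4,0,-58.3]
  ],
  "roll": [0,0,0,0,0,0,0,0,0,0],
  "jaw": [42,42,42,42,42,42,42,42,42,42]
}}

```text
t: 8.5
tcp_pos: [0.5708, -0.0021, 0.1881]
tcp_rot: [179.8, 0.0, -176.4]
contact_force: [5.0, -1.0, -25.8]
finger_gap: 0.0471
```

Run:
```python
from h import *
s=read_state();p=s['tcp_pos']-[.4628,-.0093,.0281]
x=np.hypot(*p[:2])*1000;z=p[2]*1000
print(x,z,np.degrees(np.arctan2(18+z,205-x))-5.02,np.hypot(18+z,205-x))
a=np.arctan2(18+z,205-x)
for k in range(1,11):
  b=a+np.radians(2*k);print(round(np.degrees(b)-5,1),round(205.8*(np.cos(b)-np.cos(a)),1),round(-205.8*(np.sin(b)-np.sin(a)),1))
im,d=get_image('side');cv2.imwrite('pics/s5.png',cv2.resize(im[50:230,180:400],None,fx=3,fy=3))
```

```text
108.20252717182144 159.9758849518833 56.439127752531434 202.59606701594177
58.5 -6.4 -3.3
60.5 -12.9 -6.4
62.5 -19.4 -9.3
64.5 -26.1 -11.9
66.5 -32.9 -14.3
68.5 -39.7 -16.5
70.5 -46.7 -18.4
72.5 -53.6 -20.1
74.5 -60.7 -21.5
76.5 -67.8 -22.7
```

View pics/s5.png

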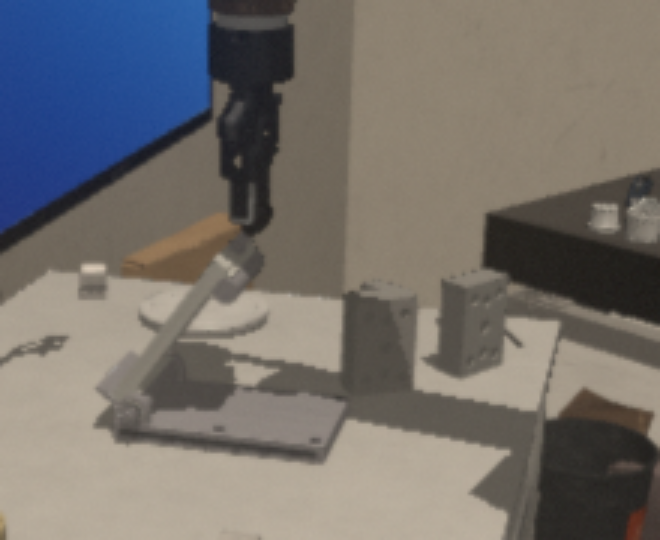

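Request:
{"op": "servo_tool", "data": {
  "xyz": [
    [-6.4,0,-3],
    [-12.9,0,-6],
    [-19.4,0,-8.8],
    [-26.1,0,-11.4],
    [-32.9,0,-13.8],
    [-39.7,0,-16],
    [-46.7,0,-17.8],
    [-53.6,0,-19.4],
    [-60.7,0,-20.8],
    [-60.7,0,-20.8]
  ],
  "roll": [0,0,0,0,0,0,0,0,0,0],
  "jaw": [42,42,42,42,42,42,42,42,42,42]
}}

```text
t: 9.8
tcp_pos: [0.6344, 0.002, 0.2106]
tcp_rot: [179.8, 0.4, -176.3]
contact_force: [1.5, 1.7, -14.1]
finger_gap: 0.0466
```

Run:
```python
from h import *
s=read_state();p=s['tcp_pos']-[.4628,-.0093,.0281]
x=np.hypot(*p[:2])*1000;z=p[2]*1000
print(x,z,np.degrees(np.arctan2(18+z,205-x))-5.02,np.hypot(18+z,205-x))
```

```text
171.9388431930602 182.45603416862238 75.61453518973524 203.16412509108238
```

Request:
{"op": "servo_tool", "data": {
  "xyz": [
    [0,0,0],
    [0,0,0],
    [0,0,0],
    [0,0,-10],
    [0,0,-40],
    [0,0,-75],
    [0,0,-90]
  ],
  "roll": [0,0,0,0,0,0,0],
  "jaw": [80,80,80,80,80,80,80]
}}

```text
t: 10.68
tcp_pos: [0.6349, 0.0015, 0.3042]
tcp_rot: [179.9, 0.7, -176.3]
contact_force: [-0.6, 0.9, -0.7]
finger_gap: 0.0799
```

Run:
```python
from h import *
togo([.495,-.261,.19],154.9)
im,d=get_image('side');cv2.imwrite('pics/s6.png',cv2.resize(im[50:230,180:400],None,fx=3,fy=3))
```

```text
t 10.675 tcp [0.6349 0.0015 0.3042] [ 179.89    0.7  -176.33] F [-0.6  0.9 -0.7] gap 0.0799
shift [ 157.8 -253.2  111.8] roll 28.77
```

View pics/s6.png

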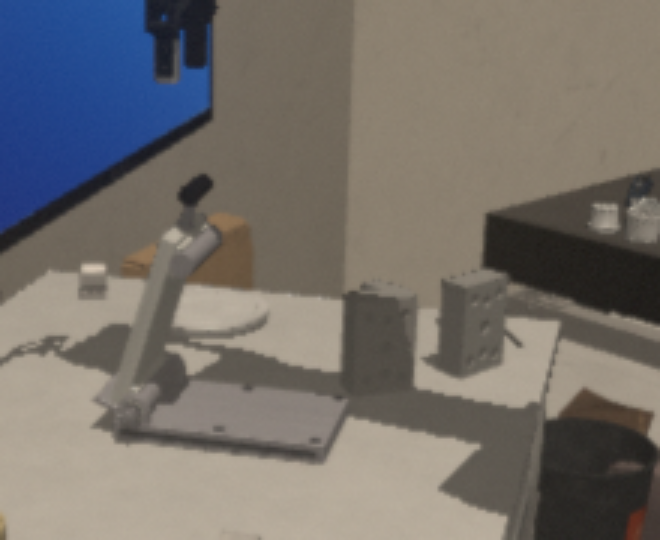

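Request:
{"op": "servo_tool", "data": {
  "xyz": [
    [15,-25,0],
    [35,-60,0],
    [55,-95,0],
    [75,-130,0],
    [100,-165,10],
    [120,-200,30],
    [140,-230,50],
    [155,-250,70],
    [158,-253,90],
    [158,-253,110]
  ],
  "roll": [2,6,10,14,18,22,26,28.8,28.8,28.8],
  "jaw": [65,65,65,65,65,65,65,65,65,65]
}}

```text
t: 11.98
tcp_pos: [0.4943, -0.2611, 0.1909]
tcp_rot: [179.5, 0.5, 154.8]
contact_force: [-0.2, 0.3, 0.3]
finger_gap: 0.0652
```

Run:
```python
from h import *
s=read_state();togo([.495,-.261,.034],154.9)
im,d=get_image('wrist');cv2.imwrite('pics/w7.png',im)
W=cloud('wrist',d,s);Z=W[...,2];m=((Z>.07)&(Z<.083)).astype(np.uint8)
n,l,st,ce=cv2.connectedComponentsWithStats(m)
for i in range(1,n):
    if st[i,4]>300:
        P=W[l==i];print(st[i],ce[i],np.median(P[:,2]),cv2.minAreaRect((P[:,:2]*1000).astype(np.float32)))
```

```text
t 11.975 tcp [ 0.4943 -0.2611  0.1909] [179.53   0.54 154.79] F [-0.2  0.3  0.3] gap 0.0652
shift [  0.8  -0.9 156.9] roll -0.11
[ 244  151   24   47 1118] [255.55813953 173.88729875] 0.07448818875290653 ((495.1660461425781, -260.5617980957031), (24.615964889526367, 50.57390213012695), 65.53449249267578)
```

View pics/w7.png

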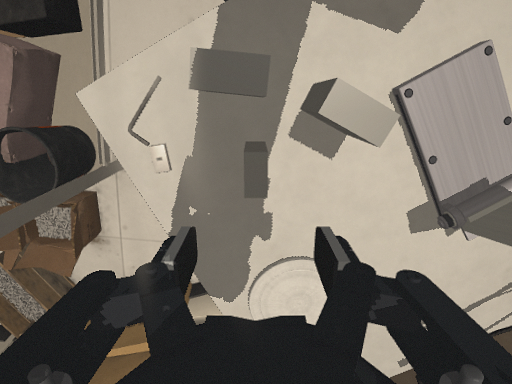

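Request:
{"op": "servo_tool", "data": {
  "xyz": [
    [0.5,-0.5,30],
    [0.5,-0.5,70],
    [0.5,-0.5,105],
    [0.5,-0.5,135],
    [0.5,-0.5,150],
    [0.5,-0.5,156],
    [0.5,-0.5,156]
  ],
  "roll": [0,0,0,0,0,0,0],
  "jaw": [60,60,60,60,60,60,60]
}}

```text
t: 12.9
tcp_pos: [0.494, -0.2591, 0.0323]
tcp_rot: [179.5, 0.3, 154.8]
contact_force: [0.3, -0.3, 0.4]
finger_gap: 0.0597
```

Run:
```python
from h import *
s=read_state();togo([.4952,-.2606,.034],155)
im,d=get_image('wrist');cv2.imwrite('pics/w8.png',im)
```

```text
t 12.9 tcp [ 0.494  -0.2591  0.0323] [179.46   0.3  154.82] F [ 0.3 -0.3  0.4] gap 0.0597
shift [-1.7 -0.8 -1.7] roll -0.18
```

View pics/w8.png

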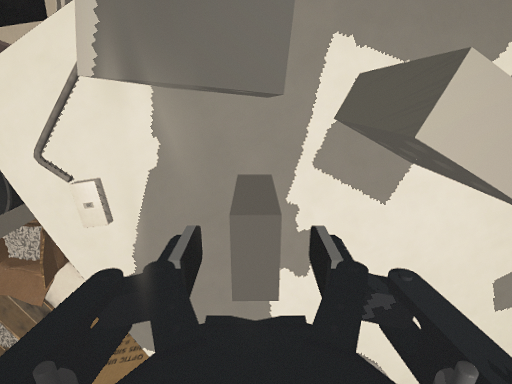

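Request:
{"op": "servo_tool", "data": {
  "xyz": [
    [-1.7,-0.8,-1.5],
    [-1.7,-0.8,-1.5],
    [-1.7,-0.8,-1.5],
    [-1.7,-0.8,-1.5],
    [-1.7,-0.8,-1.5],
    [-1.7,-0.8,-1.5]
  ],
  "roll": [0,0,0,0,0,0],
  "jaw": [60,40,20,20,20,20]
}}

```text
t: 13.7
tcp_pos: [0.4959, -0.2611, 0.0349]
tcp_rot: [179.5, 0.4, 154.8]
contact_force: [0.0, 1.0, 5.7]
finger_gap: 0.0238
```

Request:
{"op": "servo_tool", "data": {
  "xyz": [
    [0,0,-2],
    [0,0,-8],
    [0,0,-25],
    [0,0,-55],
    [0,0,-85],
    [0,0,-115],
    [0,0,-130]
  ],
  "roll": [0,0,0,0,0,0,0],
  "jaw": [16,16,16,16,16,16,16]
}}

```text
t: 14.58
tcp_pos: [0.4954, -0.2625, 0.1677]
tcp_rot: [179.5, 0.6, 154.8]
contact_force: [0.5, 0.2, -6.2]
finger_gap: 0.0236
```

Run:
```python
from h import *
s=read_state();np.save('pics/w9p.npy',np.r_[s['tcp_pos'],s['tcp_rot']])
im,d=get_image('wrist');cv2.imwrite('pics/w9.png',im);np.save('pics/w9.npy',d)
im,d=get_image('top');cv2.imwrite('pics/t9.png',im);np.save('pics/t9.npy',d)
im,d=get_image('side');cv2.imwrite('pics/s9.png',im);np.save('pics/s9.npy',d)
a=np.radians(3.6);o=np.array([.6676-.1299*np.cos(a),.0034-.1299*np.sin(a)]);print(o)
togo([o[0],o[1],.165],183.6)
```

```text
[ 0.53795633 -0.00475649]
t 14.725 tcp [ 0.4947 -0.2619  0.1654] [179.5    0.46 154.82] F [-0.5  0.5 -6.6] gap 0.0241
shift [ 70.3 251.1   2. ] roll -28.78
```

View pics/w9.png

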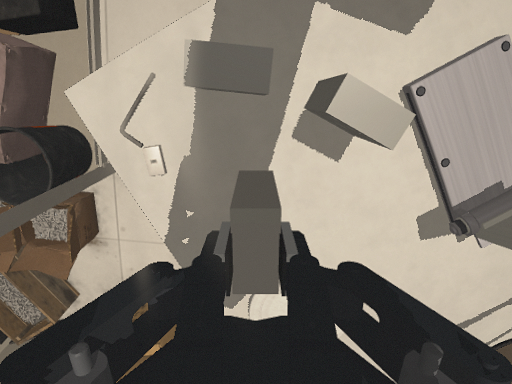

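View pics/t9.png

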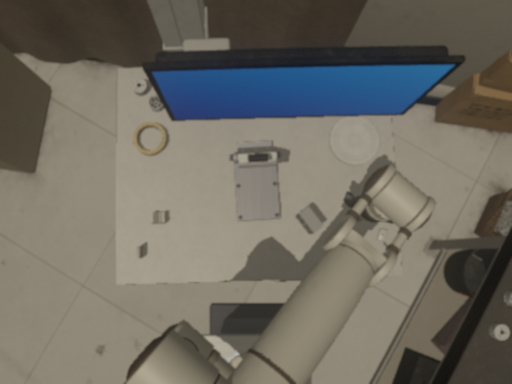

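View pics/s9.png

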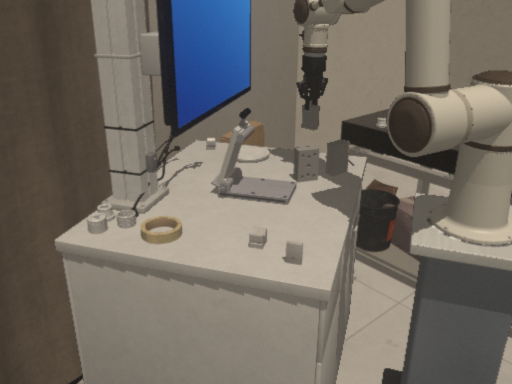

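Run:
```python
from h import *
for n in('t9','s9'):
    cam={'t':'top','s':'side'}[n[0]]
    im=cv2.imread(f'pics/{n}.png');
    a=np.radians(3.6);c=np.array([np.cos(a),np.sin(a),0]);l=np.array([-np.sin(a),np.cos(a),0])
    h=np.array([.6676,.0034,0])
    P=[h-.185*c+.062*l,h-.185*c-.062*l,h-.02*c-.062*l,h-.02*c+.062*l]
    q=proj(cam,np.array(P)+[0,0,.02]);x0,y0=(q.min(0)-15).astype(int);x1,y1=(q.max(0)+15).astype(int);f=7
    b=cv2.resize(im[y0:y1,x0:x1],None,fx=f,fy=f,interpolation=cv2.INTER_CUBIC)
    cv2.polylines(b,[((q-[x0,y0]+.5)*f).astype(np.int32)],True,(0,0,255),1)
    print(b.shape)
    if b.shape[1]>800: b=cv2.resize(b,None,fx=.75,fy=.75)
    cv2.imwrite(f'pics/{n}o.png',b)
```

```text
(616, 532, 3)
(364, 665, 3)
```

View pics/t9o.png

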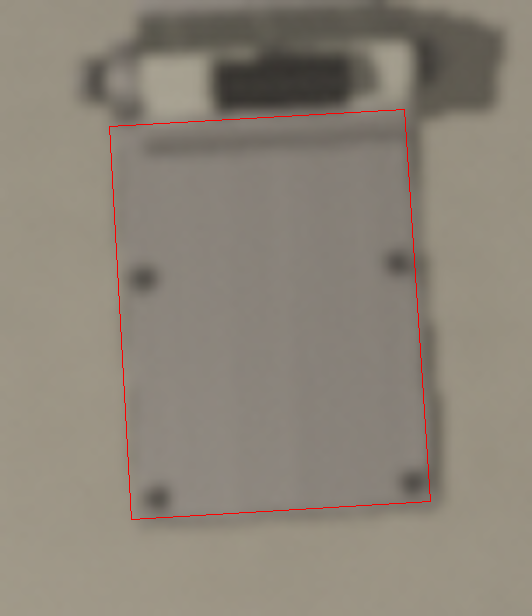

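View pics/s9o.png

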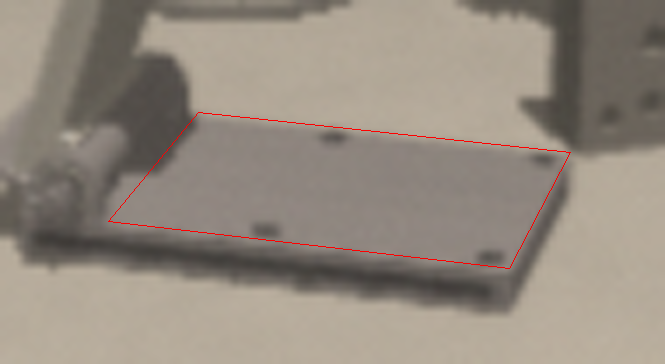

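Request:
{"op": "servo_tool", "data": {
  "xyz": [
    [5,15,-20],
    [12,40,-25],
    [20,70,-25],
    [28,100,-25],
    [36,130,-25],
    [44,160,-25],
    [52,190,-25],
    [60,220,-15],
    [67,242,0],
    [70,250,20]
  ],
  "roll": [0,-3,-7,-11,-15,-19,-23,-27,-28.8,-28.8],
  "jaw": [16,16,16,16,16,16,16,16,16,16]
}}

```text
t: 15.98
tcp_pos: [0.5378, -0.0034, 0.1469]
tcp_rot: [179.7, 0.7, -176.2]
contact_force: [-0.5, -1.5, -5.7]
finger_gap: 0.0239
```

Run:
```python
from h import *
togo([.5385,-.0055,.060],183.6)
im,d=get_image('wrist');cv2.imwrite('pics/w10.png',im)
```

```text
t 15.975 tcp [ 0.5378 -0.0034  0.1469] [ 179.74    0.66 -176.25] F [-0.5 -1.5 -5.7] gap 0.0239
shift [ 0.5 -2.5 86.9] roll 0.15
```

View pics/w10.png

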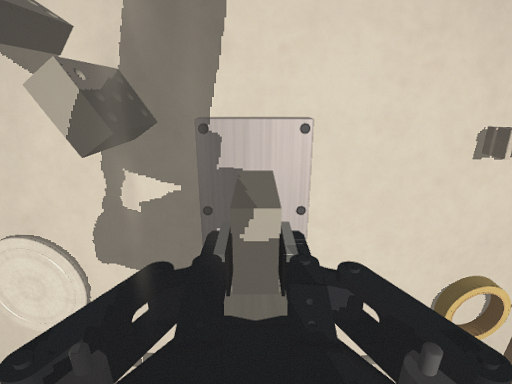

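Request:
{"op": "servo_tool", "data": {
  "xyz": [
    [0.5,-2.5,15],
    [0.5,-2.5,35],
    [0.5,-2.5,55],
    [0.5,-2.5,70],
    [0.5,-2.5,80],
    [0.5,-2.5,85],
    [0.5,-2.5,86],
    [0.5,-2.5,86]
  ],
  "roll": [0,0,0,0,0,0,0,0],
  "jaw": [16,16,16,16,16,16,16,16]
}}

```text
t: 17.02
tcp_pos: [0.5362, -0.0045, 0.0579]
tcp_rot: [179.6, 0.4, -176.3]
contact_force: [0.8, 0.3, -5.5]
finger_gap: 0.0237
```

Run:
```python
from h import *
togo([.5385,-.0055,.055],183.6)
im,d=get_image('wrist');cv2.imwrite('pics/w11.png',im)
im,d=get_image('side');cv2.imwrite('pics/s11.png',cv2.resize(im[50:230,180:400],None,fx=3.5,fy=3.5))
im,d=get_image('top');cv2.imwrite('pics/t11.png',cv2.resize(im[130:240,200:320],None,fx=5,fy=5))
```

```text
t 17.025 tcp [ 0.5362 -0.0045  0.0579] [ 179.63    0.4  -176.26] F [ 0.8  0.3 -5.5] gap 0.0237
shift [-2.2 -1.2  2.9] roll 0.14
```

View pics/w11.png

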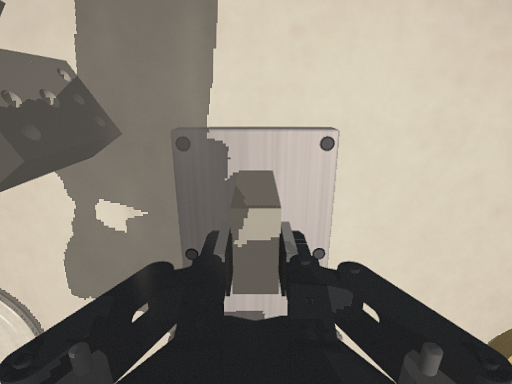

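View pics/s11.png

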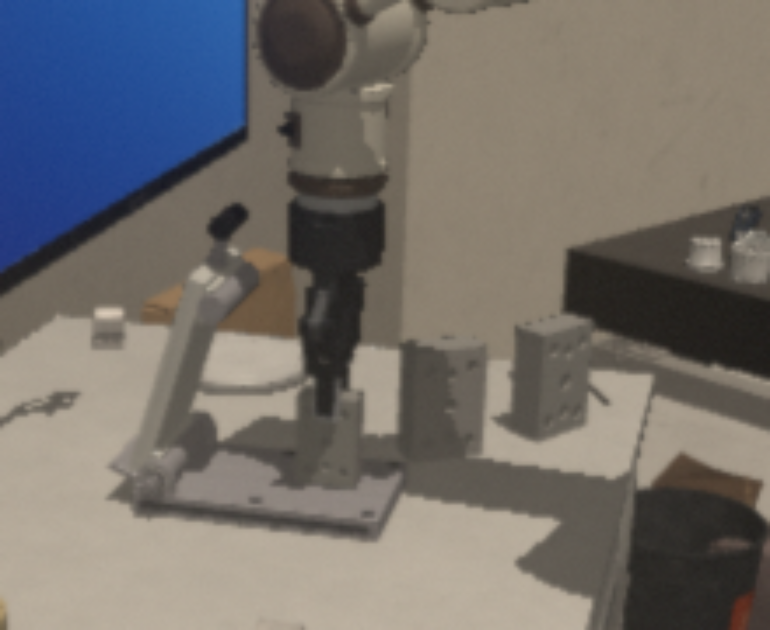

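Request:
{"op": "servo_tool", "data": {
  "xyz": [
    [-1,-1,0.5],
    [-2,-1,1.2],
    [-2,-1,2],
    [-2,-1,2.8]
  ],
  "roll": [0,0,0,0],
  "jaw": [16,16,16,16]
}}

```text
t: 17.68
tcp_pos: [0.5382, -0.0053, 0.0549]
tcp_rot: [179.6, 0.4, -176.3]
contact_force: [-0.3, -0.1, -3.8]
finger_gap: 0.0237
```

Request:
{"op": "servo_tool", "data": {
  "xyz": [
    [0,0,0.5],
    [0,0,1],
    [0,0,1]
  ],
  "roll": [0,0,0],
  "jaw": [16,16,16]
}}

```text
t: 18.05
tcp_pos: [0.5384, -0.0052, 0.0549]
tcp_rot: [179.6, 0.4, -176.2]
contact_force: [-5.5, 1.4, 5.4]
finger_gap: 0.0236
```

Request:
{"op": "servo_tool", "data": {
  "xyz": [
    [0,0,0],
    [0,0,0],
    [0,0,0],
    [0,0,-5],
    [0,0,-25],
    [0,0,-60],
    [0,0,-95],
    [10,0,-130],
    [20,0,-150]
  ],
  "roll": [0,0,0,0,0,0,0,0,0],
  "jaw": [45,60,60,60,60,60,60,60,60]
}}

```text
t: 19.18
tcp_pos: [0.5182, -0.0079, 0.2074]
tcp_rot: [179.7, 0.6, -176.2]
contact_force: [-0.4, 0.1, -0.0]
finger_gap: 0.0597
```

Run:
```python
from h import *
s=read_state();print(s['tcp_pos'],s['tcp_rot'])
im,d=get_image('wrist');cv2.imwrite('pics/w12.png',im)
W=cloud('wrist',d,s);Z=W[...,2];m=((Z>.088)&(Z<.105)).astype(np.uint8);m[:,:150]=0
n,l,st,ce=cv2.connectedComponentsWithStats(m)
for i in range(1,n):
    if st[i,4]>300:
        P=W[l==i];print(st[i],ce[i],np.median(P[:,2]),cv2.minAreaRect((P[:,:2]*1000).astype(np.float32)))
im,d=get_image('side');cv2.imwrite('pics/s12.png',cv2.resize(im[50:230,180:400],None,fx=3.5,fy=3.5))
```

```text
[ 0.51823624 -0.00786465  0.20743875] [ 179.69266214    0.59759699 -176.23699427]
[ 245  169   24   46 1100] [256.49454545 191.47272727] 0.09442008774886923 ((537.5374145507812, -4.365865707397461), (50.25088119506836, 24.9291934967041), 3.590172290802002)
[214 284  86   7 427] [255.95081967 287.40046838] 0.0971665768574651 ((655.6958618164062, 3.435882568359375), (6.575916290283203, 99.54122161865234), 3.7205424308776855)
```

View pics/w12.png

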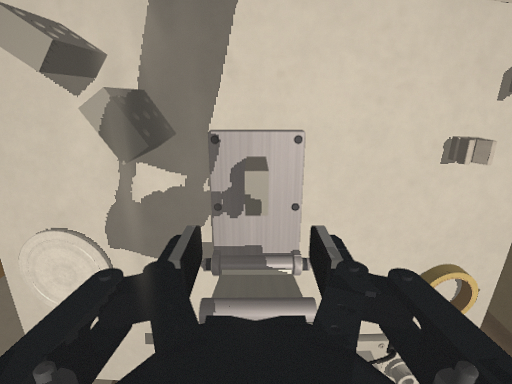

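View pics/s12.png

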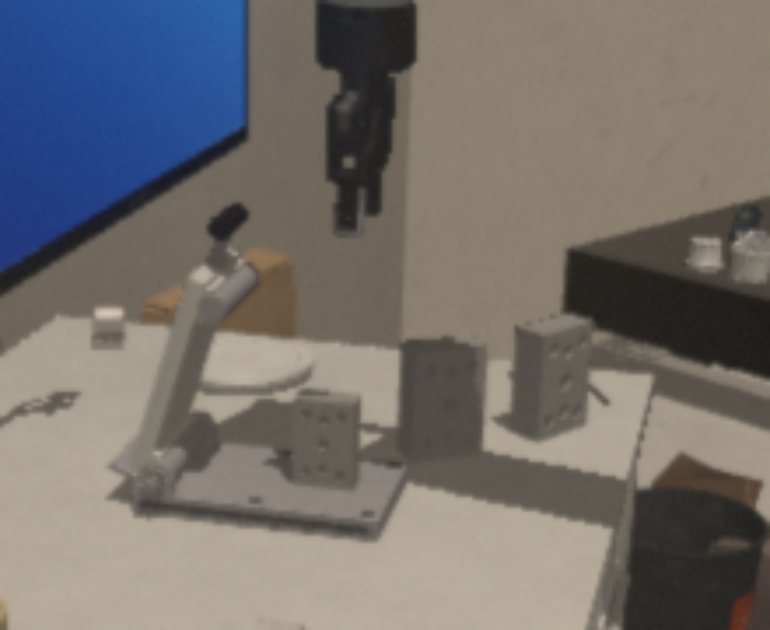

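```bash
python3 -c "
from h import *
togo([.634,.0013,.30],183.6)"
```

```text
t 19.275 tcp [ 0.5188 -0.008   0.2079] [ 179.73    0.72 -176.25] F [-0.   0.5 -0.8] gap 0.06
shift [-116.7    2.2  -90.6] roll 0.15
```

Request:
{"op": "servo_tool", "data": {
  "xyz": [
    [0,0,-30],
    [0,0,-70],
    [-10,0,-91],
    [-35,1,-91],
    [-65,2,-91],
    [-95,2,-91],
    [-114,2,-91],
    [-117,2,-91],
    [-117,2,-91]
  ],
  "roll": [0,0,0,0,0,0,0,0,0],
  "jaw": [75,75,75,75,75,75,75,75,75]
}}

```text
t: 20.4
tcp_pos: [0.6339, 0.0012, 0.2995]
tcp_rot: [179.7, 0.6, -176.2]
contact_force: [-0.1, -0.9, 0.1]
finger_gap: 0.0751
```

Run:
```python
from h import *
togo([.634,.0015,.211],183.6)
im,d=get_image('wrist');cv2.imwrite('pics/w13.png',im)
a=np.radians(75.6+5.02);c=np.array([np.cos(.0628),np.sin(.0628),0])
p=np.array([.6676,.003,.0325])-.2058*np.cos(a)*c+[0,0,.2058*np.sin(a)];print(p,proj('wrist',p))
```

```text
t 20.4 tcp [0.6339 0.0012 0.2995] [ 179.71    0.64 -176.25] F [-0.1 -0.9  0.1] gap 0.0751
shift [ 0.8 -0.1 88.5] roll 0.15
[0.63412451 0.00089497 0.23554827] [[254.40933416 190.18708252]]
```

View pics/w13.png

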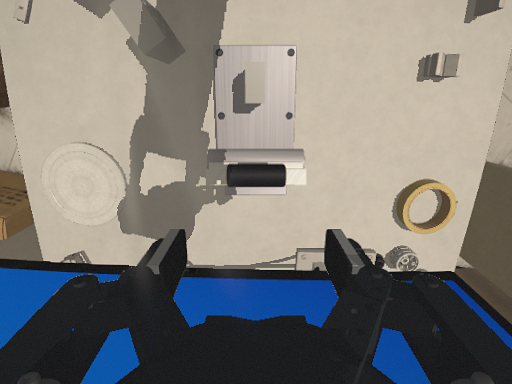

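Run:
```python
from h import *
c=np.array([np.cos(.0628),np.sin(.0628),0])
for t in (68,70,72,74,76):
  a=np.radians(t+5.02)
  p=np.array([.6676,.003,.0325])-.2058*np.cos(a)*c+[0,0,.2058*np.sin(a)];print(t,p,proj('wrist',p),proj('side',p))
im=cv2.imread('pics/w13.png');g=cv2.cvtColor(im,cv2.COLOR_BGR2GRAY)
m=np.zeros(g.shape,np.uint8);m[155:192,220:295]=g[155:192,220:295]<70
n,l,st,ce=cv2.connectedComponentsWithStats(m);i=1+np.argmax(st[1:,4]);print(st[i],ce[i])
im,d=get_image('side');g=cv2.cvtColor(im,cv2.COLOR_BGR2GRAY)
m=np.zeros(g.shape,np.uint8);m[103:123,230:258]=g[103:123,230:258]<60
n,l,st,ce=cv2.connectedComponentsWithStats(m);i=1+np.argmax(st[1:,4]);print(st[i],ce[i])
cv2.imwrite('pics/s13.png',cv2.resize(im[50:230,180:400],None,fx=3.5,fy=3.5))
```

```text
68 [ 0.60761708 -0.00077189  0.22932851] [[254.45710759 158.67887338]] [[249.83959096 114.5074587 ]]
70 [ 6.14509297e-01 -3.38486144e-04  2.31306116e-01] [[254.44527262 167.01779461]] [[247.4362269  113.63001875]]
72 [6.21466194e-01 9.89822821e-05 2.33041507e-01] [[254.43287485 175.34616944]] [[245.01435034 112.83806331]]
74 [6.28479299e-01 5.39985152e-04 2.34532569e-01] [[254.41997439 183.62511942]] [[242.57753783 112.13253103]]
76 [0.63554007 0.00098399 0.23577749] [[254.40663395 191.81659473]] [[240.12937331 111.51420917]]
[ 227  164   58   23 1297] [255.41094834 175.19660756]
[240 108  11  11  73] [244.84931507 113.01369863]
```

View pics/s13.png

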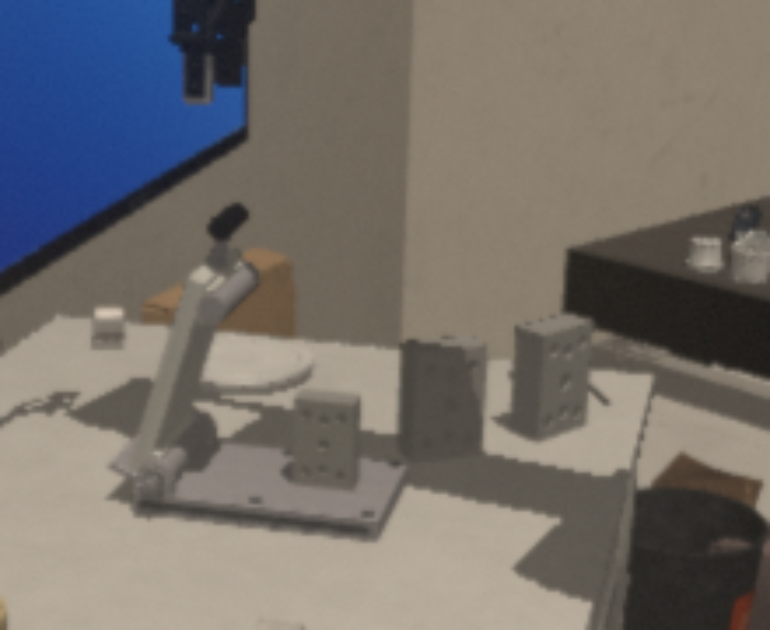

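```bash
python3 -c "
from h import *
togo([.6215,.0003,.2105],183.6)"
```

```text
t 20.5 tcp [0.6338 0.0011 0.3002] [ 179.73    0.69 -176.25] F [ 0.4 -0.5  0.3] gap 0.0748
shift [13.4 -0.4 89.6] roll 0.15
```

Request:
{"op": "servo_tool", "data": {
  "xyz": [
    [13,-0.4,10],
    [13,-0.4,35],
    [13,-0.4,60],
    [13,-0.4,80],
    [13,-0.4,89],
    [13,-0.4,89]
  ],
  "roll": [0,0,0,0,0,0],
  "jaw": [70,70,70,70,70,70]
}}

```text
t: 21.25
tcp_pos: [0.6216, 0.0004, 0.2108]
tcp_rot: [179.7, 0.7, -176.3]
contact_force: [-0.1, -0.1, 0.1]
finger_gap: 0.07
```

Run:
```python
from h import *
togo([.6215,.0003,.2105],183.6)
im,d=get_image('wrist');cv2.imwrite('pics/w14.png',im)
```

```text
t 21.25 tcp [6.216e-01 4.000e-04 2.108e-01] [ 179.72    0.65 -176.26] F [-0.1 -0.1  0.1] gap 0.07
shift [ 0.1 -0.1  0.3] roll 0.14
```

View pics/w14.png

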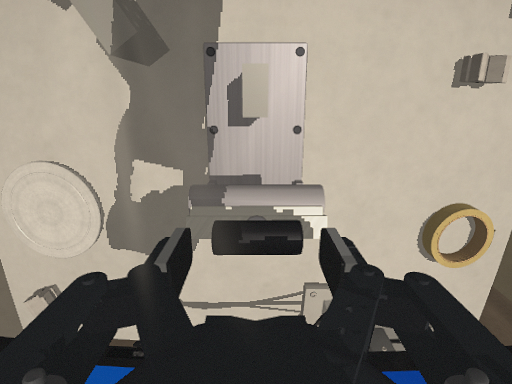

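Request:
{"op": "servo_tool", "data": {
  "xyz": [
    [0,0,0],
    [0,0,0],
    [0,0,0],
    [0,0,0]
  ],
  "roll": [0,0,0,0],
  "jaw": [44,44,44,44]
}}

```text
t: 21.8
tcp_pos: [0.6228, 0.0013, 0.2139]
tcp_rot: [179.7, 0.9, -176.2]
contact_force: [-2.4, 3.7, 5.9]
finger_gap: 0.0466
```

```bash
python3 -c "
import numpy as np
p=np.degrees(np.arctan2(18,205));r=205.8
a0=np.radians(p+72)
for t in list(range(70,38,-2))+list(range(38,27,-1)):
  a=np.radians(p+t);print(t,round(r*(np.cos(a)-np.cos(a0)),1),round(-r*(np.sin(a)-np.sin(a0)),1))"
```

```text
70 7.0 1.7
68 13.9 3.7
66 20.7 5.9
64 27.5 8.4
62 34.1 11.1
60 40.7 14.0
58 47.1 17.1
56 53.5 20.5
54 59.7 24.1
52 65.8 27.9
50 71.8 31.9
48 77.6 36.1
46 83.2 40.6
44 88.7 45.2
42 94.1 50.0
40 99.2 55.0
38 104.2 60.1
37 106.7 62.8
36 109.0 65.5
35 111.4 68.2
34 113.7 71.0
33 115.9 73.8
32 118.1 76.6
31 120.2 79.5
30 122.3 82.4
29 124.3 85.4
28 126.3 88.4
```

Request:
{"op": "servo_tool", "data": {
  "xyz": [
    [3.5,0,1],
    [7,0,2],
    [13.9,0,4],
    [20.7,0,6.2],
    [27.5,0,8.7],
    [34.1,0,11.4],
    [40.7,0,14.3]
  ],
  "roll": [0,0,0,0,0,0,0],
  "jaw": [42,42,42,42,42,42,42]
}}

```text
t: 22.68
tcp_pos: [0.5838, -0.0012, 0.2017]
tcp_rot: [179.7, 1.2, -176.2]
contact_force: [1.9, 1.8, 10.0]
finger_gap: 0.0468
```

```bash
cat > ang.py <<'E'
from h import *
import sys
n=sys.argv[1]
s=read_state();im,d=get_image('side');cv2.imwrite(f'pics/s{n}.png',cv2.resize(im[50:230,180:400],None,fx=3.5,fy=3.5))
p=s['tcp_pos'];x=(.6676-p[0])/np.cos(.0628)*1000;z=(p[2]+.0225-.0325)*1000
a=np.arctan2(z,x);print('angle by tcp',np.degrees(a)-5.02,np.hypot(x,z),s['contact_force'].round(1),s['moment'].round(2))
for t in [float(v) for v in sys.argv[2:]]:
  b=np.radians(t+5.02);print(t,round(205.8*(np.cos(b)-np.cos(a)),1),round(-205.8*(np.sin(b)-np.sin(a)),1))
E
python3 ang.py 15 58 56 54 52 50 48 46 44 42 40 38
```

```text
angle by tcp 61.32663765453849 209.25970877871234 [ 1.9  1.8 10. ] [ 0.72 -0.63  0.09]
58.0 10.8 5.1
56.0 17.1 8.5
54.0 23.4 12.1
52.0 29.5 15.9
50.0 35.4 19.9
48.0 41.2 24.1
46.0 46.9 28.5
44.0 52.4 33.1
42.0 57.7 37.9
40.0 62.9 42.9
38.0 67.9 48.1
```

View pics/s15.png

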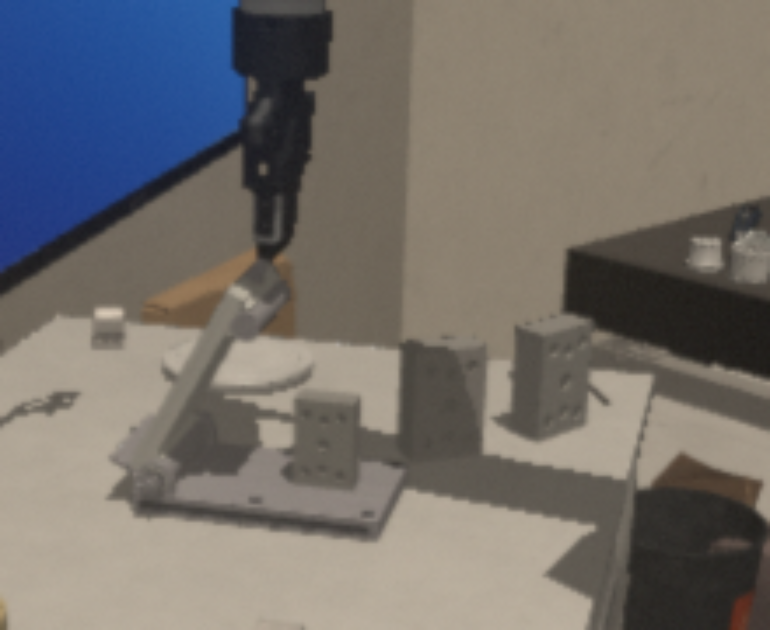

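Request:
{"op": "servo_tool", "data": {
  "xyz": [
    [4,0,2],
    [10.8,0,5.3],
    [17.1,0,8.9],
    [23.4,0,12.6],
    [29.5,0,16.5],
    [35.4,0,20.5],
    [41.2,0,24.8],
    [46.9,0,29.2],
    [52.4,0,33.8]
  ],
  "roll": [0,0,0,0,0,0,0,0,0],
  "jaw": [42,42,42,42,42,42,42,42,42]
}}

```text
t: 23.85
tcp_pos: [0.5299, -0.0048, 0.1711]
tcp_rot: [179.7, 1.0, -176.3]
contact_force: [-18.7, 1.7, 30.1]
finger_gap: 0.0463
```

```bash
python3 ang.py 16 44 43 42 41 40 39 38 37 36 35 34 33 32 31 30
```

```text
angle by tcp 44.38715006480841 212.10533590507762 [-18.7   1.7  30.1] [ 0.07  2.76 -0.35]
44.0 1.1 0.9
43.0 3.7 3.3
42.0 6.4 5.7
41.0 9.0 8.2
40.0 11.6 10.7
39.0 14.1 13.3
38.0 16.6 15.9
37.0 19.0 18.5
36.0 21.4 21.2
35.0 23.7 23.9
34.0 26.0 26.7
33.0 28.2 29.5
32.0 30.4 32.4
31.0 32.5 35.3
30.0 34.6 38.2
```

View pics/s16.png

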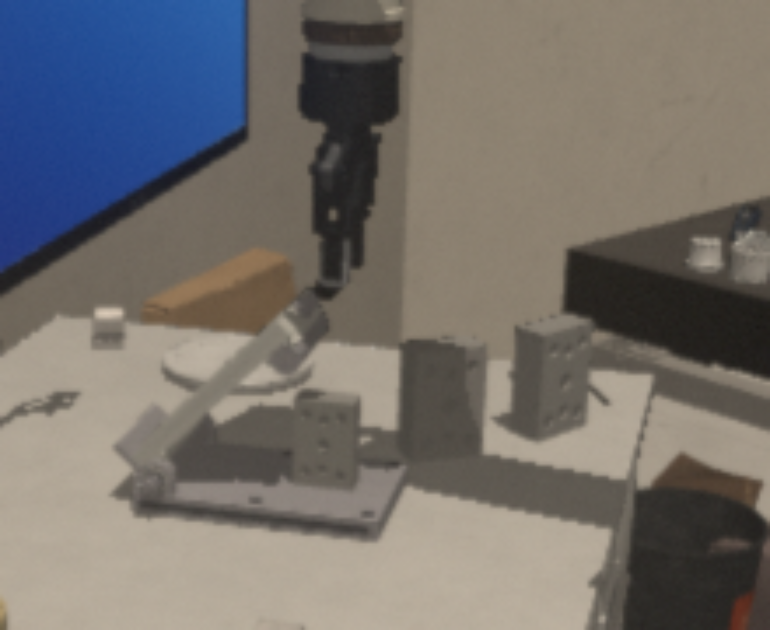

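```bash
cat > fit.py <<'E'
from h import *
im,d=get_image('wrist');cv2.imwrite('pics/wf.png',im)
c=np.array([np.cos(.0628),np.sin(.0628),0]);l=np.array([-c[1],c[0],0])
for t in (26,28,29,30,31,32,34,36,38,40,42,44,46):
  a=np.radians(t+5.02);h=np.array([.6676,.003,.0325])
  p=h-.2058*np.cos(a)*c+[0,0,.2058*np.sin(a)]
  b=np.radians(t);r=h-.15*np.cos(b)*c+[0,0,.15*np.sin(b)]+.05*l
  q=h-.1*np.cos(a)*c
  f=lambda P:((proj('side',P)-[180,50])*3.5).round(0)
  print(t,p.round(4),'side crop handle',f(p),'roller end',f(r),'wrist h',proj('wrist',p).round(0))
E
python3 fit.py
```

```text
26 [ 0.4916 -0.0081  0.1386] side crop handle [[386. 348.]] roller end [[319. 412.]] wrist h [[254. 155.]]
28 [ 0.4954 -0.0078  0.1446] side crop handle [[381. 341.]] roller end [[316. 406.]] wrist h [[254. 162.]]
29 [ 0.4974 -0.0077  0.1476] side crop handle [[379. 337.]] roller end [[314. 404.]] wrist h [[254. 166.]]
30 [ 0.4994 -0.0076  0.1506] side crop handle [[376. 333.]] roller end [[313. 401.]] wrist h [[254. 170.]]
31 [ 0.5015 -0.0074  0.1535] side crop handle [[374. 329.]] roller end [[311. 398.]] wrist h [[254. 174.]]
32 [ 0.5036 -0.0073  0.1564] side crop handle [[371. 325.]] roller end [[309. 395.]] wrist h [[254. 178.]]
34 [ 0.508  -0.007   0.1621] side crop handle [[366. 318.]] roller end [[306. 389.]] wrist h [[254. 187.]]
36 [ 0.5126 -0.0067  0.1676] side crop handle [[361. 311.]] roller end [[302. 384.]] wrist h [[254. 197.]]
38 [ 0.5174 -0.0064  0.1729] side crop handle [[355. 304.]] roller end [[298. 378.]] wrist h [[254. 207.]]
40 [ 0.5224 -0.0061  0.1781] side crop handle [[349. 297.]] roller end [[294. 373.]] wrist h [[254. 218.]]
42 [ 0.5276 -0.0058  0.1831] side crop handle [[342. 291.]] roller end [[290. 368.]] wrist h [[254. 229.]]
44 [ 0.5329 -0.0055  0.1879] side crop handle [[336. 284.]] roller end [[286. 362.]] wrist h [[254. 241.]]
46 [ 0.5384 -0.0051  0.1925] side crop handle [[329. 278.]] roller end [[281. 358.]] wrist h [[254. 253.]]
```

View pics/wf.png

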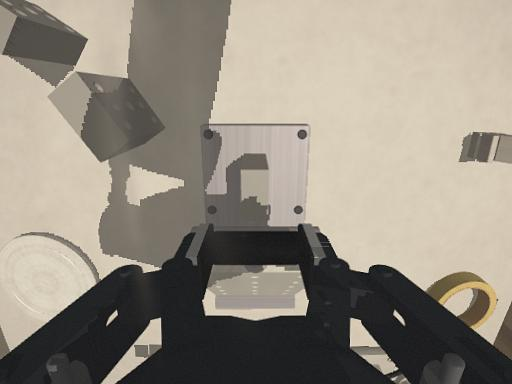

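Request:
{"op": "servo_tool", "data": {
  "xyz": [
    [2,0,3.5],
    [4.5,0,6.5],
    [7,0,9],
    [9.5,0,12],
    [12,0,14.5],
    [14.5,0,17],
    [17,0,19.5],
    [19,0,22]
  ],
  "roll": [0,0,0,0,0,0,0,0],
  "jaw": [42,42,42,42,42,42,42,42]
}}

```text
t: 24.95
tcp_pos: [0.5066, -0.0064, 0.1499]
tcp_rot: [179.8, 0.4, -176.0]
contact_force: [-18.6, 0.7, 23.1]
finger_gap: 0.0469
```

```bash
python3 ang.py 17 36 35 34 33 32 31 30; python3 fit.py|grep -E "^(3|4)"
```

```text
angle by tcp 35.89985917045854 213.5125019366015 [-18.6   0.7  23.1] [0.45 2.61 0.05]
36.0 -0.2 -0.3
35.0 2.1 2.5
34.0 4.4 5.2
33.0 6.6 8.0
32.0 8.8 10.9
31.0 10.9 13.8
30.0 13.0 16.7
30 [ 0.4994 -0.0076  0.1506] side crop handle [[376. 333.]] roller end [[313. 401.]] wrist h [[254. 213.]]
31 [ 0.5015 -0.0074  0.1535] side crop handle [[374. 329.]] roller end [[311. 398.]] wrist h [[254. 217.]]
32 [ 0.5036 -0.0073  0.1564] side crop handle [[371. 325.]] roller end [[309. 395.]] wrist h [[254. 223.]]
34 [ 0.508  -0.007   0.1621] side crop handle [[366. 318.]] roller end [[306. 389.]] wrist h [[254. 233.]]
36 [ 0.5126 -0.0067  0.1676] side crop handle [[361. 311.]] roller end [[302. 384.]] wrist h [[254. 244.]]
38 [ 0.5174 -0.0064  0.1729] side crop handle [[355. 304.]] roller end [[298. 378.]] wrist h [[254. 256.]]
40 [ 0.5224 -0.0061  0.1781] side crop handle [[349. 297.]] roller end [[294. 373.]] wrist h [[254. 269.]]
42 [ 0.5276 -0.0058  0.1831] side crop handle [[342. 291.]] roller end [[290. 368.]] wrist h [[254. 282.]]
44 [ 0.5329 -0.0055  0.1879] side crop handle [[336. 284.]] roller end [[286. 362.]] wrist h [[253. 296.]]
46 [ 0.5384 -0.0051  0.1925] side crop handle [[329. 278.]] roller end [[281. 358.]] wrist h [[253. 310.]]
```

View pics/s17.png

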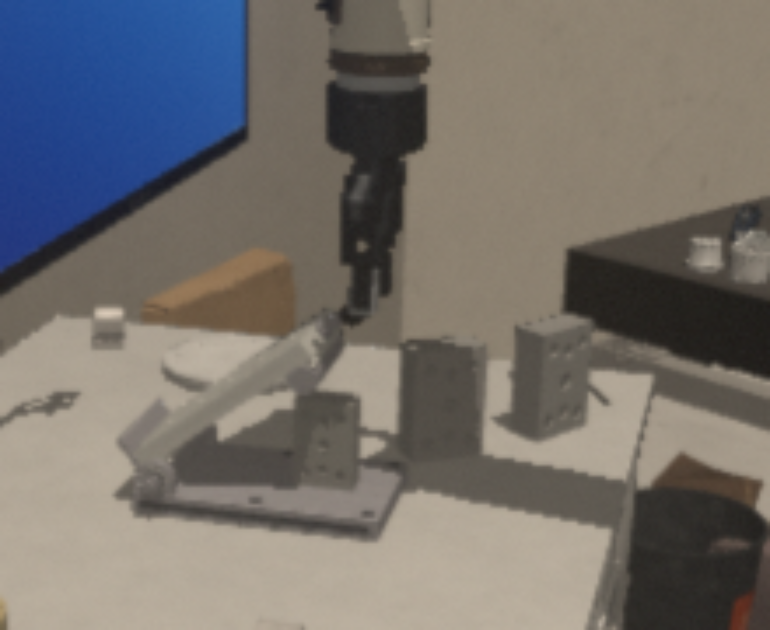

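View pics/wf.png

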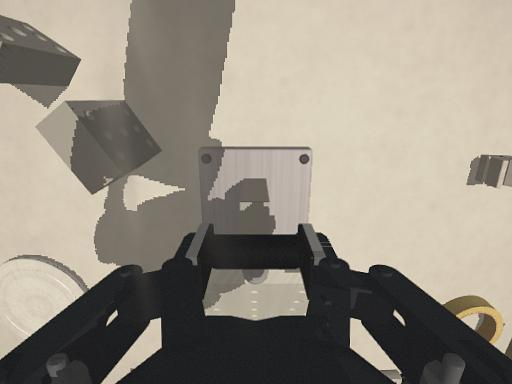

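Request:
{"op": "servo_tool", "data": {
  "xyz": [
    [1.5,0,3],
    [3,0,5.5],
    [5,0,8],
    [6.5,0,10.5],
    [8.5,0,12.5],
    [9.5,0,14]
  ],
  "roll": [0,0,0,0,0,0],
  "jaw": [42,42,42,42,42,42]
}}

```text
t: 25.8
tcp_pos: [0.4943, -0.0073, 0.1361]
tcp_rot: [179.9, -0.0, -176.0]
contact_force: [-9.7, 1.6, 13.2]
finger_gap: 0.047
```

```bash
python3 ang.py 18; python3 fit.py|grep -E "^(2|3)"
python3 - <<'E'
import cv2
im=cv2.imread('pics/s18.png');cv2.imwrite('pics/s18c.png',cv2.resize(im[280:520,120:460],None,fx=2.2,fy=2.2))
im=cv2.imread('pics/wf.png');cv2.imwrite('pics/wfc.png',cv2.resize(im[140:310,180:340],None,fx=3.5,fy=3.5))
E
```

```text
angle by tcp 30.971077671772125 214.59343863921706 [-9.7  1.6 13.2] [0.04 1.19 0.24]
26 [ 0.4916 -0.0081  0.1386] side crop handle [[386. 348.]] roller end [[319. 412.]] wrist h [[254. 220.]]
28 [ 0.4954 -0.0078  0.1446] side crop handle [[381. 341.]] roller end [[316. 406.]] wrist h [[254. 229.]]
29 [ 0.4974 -0.0077  0.1476] side crop handle [[379. 337.]] roller end [[314. 404.]] wrist h [[254. 234.]]
30 [ 0.4994 -0.0076  0.1506] side crop handle [[376. 333.]] roller end [[313. 401.]] wrist h [[254. 240.]]
31 [ 0.5015 -0.0074  0.1535] side crop handle [[374. 329.]] roller end [[311. 398.]] wrist h [[254. 245.]]
32 [ 0.5036 -0.0073  0.1564] side crop handle [[371. 325.]] roller end [[309. 395.]] wrist h [[254. 251.]]
34 [ 0.508  -0.007   0.1621] side crop handle [[366. 318.]] roller end [[306. 389.]] wrist h [[254. 263.]]
36 [ 0.5126 -0.0067  0.1676] side crop handle [[361. 311.]] roller end [[302. 384.]] wrist h [[254. 275.]]
38 [ 0.5174 -0.0064  0.1729] side crop handle [[355. 304.]] roller end [[298. 378.]] wrist h [[254. 288.]]
```

View pics/s18c.png

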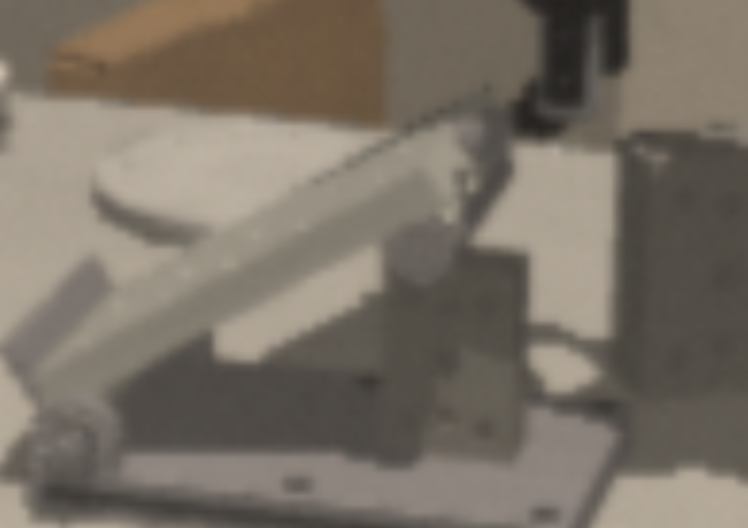

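View pics/wfc.png

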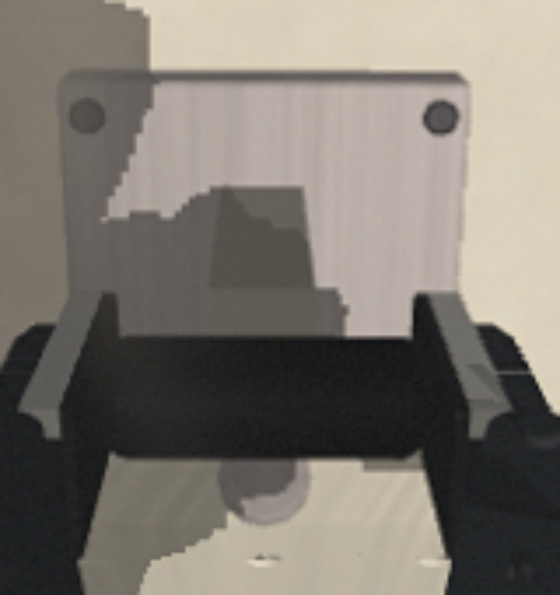

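Request:
{"op": "servo_tool", "data": {
  "xyz": [
    [1,0,1.5],
    [1.5,0,2.5],
    [2,0,3.5],
    [2.5,0,4]
  ],
  "roll": [0,0,0,0],
  "jaw": [42,42,42,42]
}}

```text
t: 26.4
tcp_pos: [0.4908, -0.0075, 0.1321]
tcp_rot: [179.8, -0.2, -176.1]
contact_force: [-2.4, 1.6, 6.2]
finger_gap: 0.0464
```

```bash
cat > lk.py <<'E'
import sys,subprocess,cv2
n=sys.argv[1]
print(subprocess.run(['python3','ang.py',n],capture_output=True,text=True).stdout)
print('\n'.join(l for l in subprocess.run(['python3','fit.py'],capture_output=True,text=True).stdout.splitlines() if l[:2] in('28','29','30','31','32')))
a=cv2.resize(cv2.imread(f'pics/s{n}.png')[280:520,120:460],None,fx=1.4,fy=1.4)
b=cv2.resize(cv2.imread('pics/wf.png')[190:290,180:340],None,fx=2,fy=2)
import numpy as np
o=np.zeros((max(a.shape[0],b.shape[0]),a.shape[1]+b.shape[1],3),np.uint8);o[:a.shape[0],:a.shape[1]]=a;o[:b.shape[0],a.shape[1]:]=b
cv2.imwrite(f'pics/k{n}.png',o)
g=cv2.cvtColor(cv2.imread('pics/wf.png'),cv2.COLOR_BGR2GRAY);print('dark rows col 235,275',[(r,int(g[r,235]),int(g[r,275])) for r in range(226,282,2)])
E
python3 lk.py 19
```

```text
angle by tcp 29.559052636406403 215.19387143506844 [-2.4  1.6  6.2] [ 0.4  -0.04 -0.52]

28 [ 0.4954 -0.0078  0.1446] side crop handle [[381. 341.]] roller end [[316. 406.]] wrist h [[254. 237.]]
29 [ 0.4974 -0.0077  0.1476] side crop handle [[379. 337.]] roller end [[314. 404.]] wrist h [[254. 242.]]
30 [ 0.4994 -0.0076  0.1506] side crop handle [[376. 333.]] roller end [[313. 401.]] wrist h [[254. 248.]]
31 [ 0.5015 -0.0074  0.1535] side crop handle [[374. 329.]] roller end [[311. 398.]] wrist h [[254. 253.]]
32 [ 0.5036 -0.0073  0.1564] side crop handle [[371. 325.]] roller end [[309. 395.]] wrist h [[254. 259.]]
dark rows col 235,275 [(226, 92, 91), (228, 90, 92), (230, 92, 94), (232, 90, 94), (234, 92, 94), (236, 95, 98), (238, 32, 21), (240, 33, 24), (242, 32, 23), (244, 35, 24), (246, 34, 25), (248, 38, 28), (250, 33, 31), (252, 38, 31), (254, 34, 28), (256, 40, 32), (258, 36, 29), (260, 35, 30), (262, 33, 29), (264, 36, 29), (266, 36, 30), (268, 34, 25), (270, 33, 24), (272, 72, 110), (274, 119, 184), (276, 116, 182), (278, 110, 183), (280, 111, 180)]
```

View pics/k19.png

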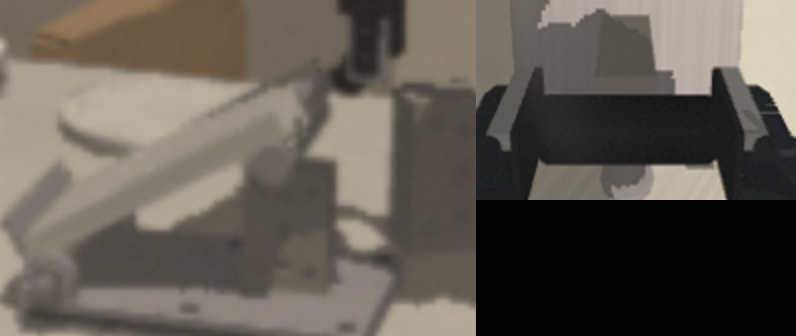

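Request:
{"op": "servo_tool", "data": {
  "xyz": [
    [0,0,1],
    [0,0,2],
    [0,0,3],
    [0,0,3]
  ],
  "roll": [0,0,0,0],
  "jaw": [42,42,42,42]
}}

```text
t: 27.0
tcp_pos: [0.488, -0.0077, 0.129]
tcp_rot: [179.9, -0.5, -175.9]
contact_force: [-8.9, 1.5, 10.1]
finger_gap: 0.0467
```

```bash
python3 lk.py 20
```

```text
angle by tcp 28.458934008048093 215.73771846645727 [-8.9  1.5 10.1] [-0.07  1.06  0.55]

28 [ 0.4954 -0.0078  0.1446] side crop handle [[381. 341.]] roller end [[316. 406.]] wrist h [[254. 243.]]
29 [ 0.4974 -0.0077  0.1476] side crop handle [[379. 337.]] roller end [[314. 404.]] wrist h [[254. 249.]]
30 [ 0.4994 -0.0076  0.1506] side crop handle [[376. 333.]] roller end [[313. 401.]] wrist h [[254. 254.]]
31 [ 0.5015 -0.0074  0.1535] side crop handle [[374. 329.]] roller end [[311. 398.]] wrist h [[254. 260.]]
32 [ 0.5036 -0.0073  0.1564] side crop handle [[371. 325.]] roller end [[309. 395.]] wrist h [[254. 266.]]
dark rows col 235,275 [(226, 93, 178), (228, 94, 123), (230, 92, 93), (232, 92, 92), (234, 92, 95), (236, 91, 97), (238, 51, 55), (240, 33, 17), (242, 33, 22), (244, 36, 27), (246, 35, 24), (248, 34, 28), (250, 37, 31), (252, 35, 29), (254, 38, 32), (256, 41, 33), (258, 35, 31), (260, 32, 29), (262, 36, 31), (264, 32, 27), (266, 33, 28), (268, 33, 26), (270, 33, 25), (272, 29, 18), (274, 118, 189), (276, 114, 181), (278, 114, 181), (280, 112, 180)]
```

View pics/k20.png

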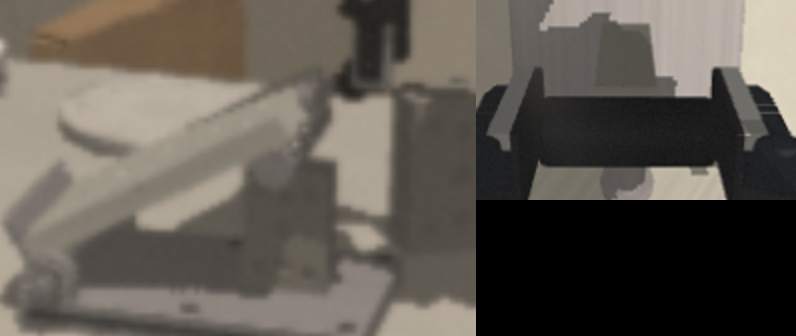

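Request:
{"op": "servo_tool", "data": {
  "xyz": [
    [-1,0,1],
    [-1,0,2],
    [-1,0,3],
    [-1,0,3]
  ],
  "roll": [0,0,0,0],
  "jaw": [42,42,42,42]
}}

```text
t: 27.6
tcp_pos: [0.4861, -0.0079, 0.1266]
tcp_rot: [179.9, -0.9, -175.8]
contact_force: [-11.5, 1.6, 14.9]
finger_gap: 0.0468
```

```bash
python3 lk.py 21
```

```text
angle by tcp 27.66200163152565 216.01759716885513 [-11.5   1.6  14.9] [-0.01  1.54  0.43]

28 [ 0.4954 -0.0078  0.1446] side crop handle [[381. 341.]] roller end [[316. 406.]] wrist h [[254. 248.]]
29 [ 0.4974 -0.0077  0.1476] side crop handle [[379. 337.]] roller end [[314. 404.]] wrist h [[254. 253.]]
30 [ 0.4994 -0.0076  0.1506] side crop handle [[376. 333.]] roller end [[313. 401.]] wrist h [[254. 259.]]
31 [ 0.5015 -0.0074  0.1535] side crop handle [[374. 329.]] roller end [[311. 398.]] wrist h [[254. 265.]]
32 [ 0.5036 -0.0073  0.1564] side crop handle [[371. 325.]] roller end [[309. 395.]] wrist h [[254. 271.]]
dark rows col 235,275 [(226, 92, 176), (228, 93, 177), (230, 92, 122), (232, 91, 94), (234, 93, 94), (236, 93, 96), (238, 57, 70), (240, 34, 23), (242, 34, 23), (244, 34, 28), (246, 32, 27), (248, 33, 28), (250, 36, 28), (252, 36, 31), (254, 37, 25), (256, 39, 33), (258, 36, 31), (260, 36, 27), (262, 35, 30), (264, 35, 25), (266, 35, 29), (268, 33, 31), (270, 34, 22), (272, 33, 20), (274, 101, 131), (276, 117, 181), (278, 115, 179), (280, 114, 179)]
```

View pics/k21.png

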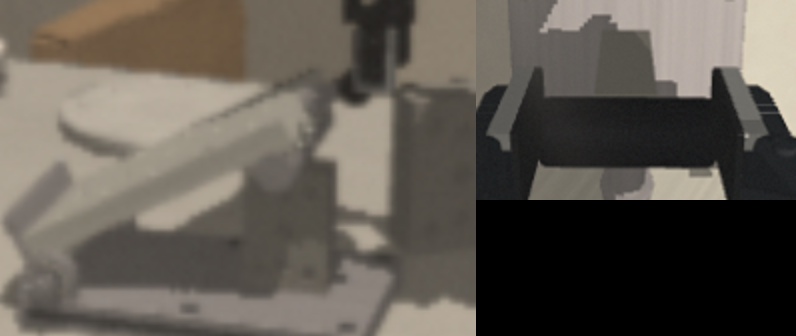

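Request:
{"op": "servo_tool", "data": {
  "xyz": [
    [-1,0,1.5],
    [-1,0,3],
    [-1,0,4],
    [-1,0,4]
  ],
  "roll": [0,0,0,0],
  "jaw": [42,42,42,42]
}}

```text
t: 28.2
tcp_pos: [0.4856, -0.0079, 0.126]
tcp_rot: [179.9, -1.2, -175.8]
contact_force: [-15.2, 2.4, 29.7]
finger_gap: 0.047
```

```bash
python3 lk.py 22; python3 -c "
import cv2
cv2.imwrite('pics/s22b.png',cv2.resize(cv2.imread('pics/s22.png')[340:520,220:440],None,fx=3,fy=3))"
```

```text
angle by tcp 27.44077573774064 216.08001571072998 [-15.2   2.4  29.7] [ 0.92  2.17 -0.23]

28 [ 0.4954 -0.0078  0.1446] side crop handle [[381. 341.]] roller end [[316. 406.]] wrist h [[254. 249.]]
29 [ 0.4974 -0.0077  0.1476] side crop handle [[379. 337.]] roller end [[314. 404.]] wrist h [[254. 255.]]
30 [ 0.4994 -0.0076  0.1506] side crop handle [[376. 333.]] roller end [[313. 401.]] wrist h [[254. 260.]]
31 [ 0.5015 -0.0074  0.1535] side crop handle [[374. 329.]] roller end [[311. 398.]] wrist h [[254. 266.]]
32 [ 0.5036 -0.0073  0.1564] side crop handle [[371. 325.]] roller end [[309. 395.]] wrist h [[254. 272.]]
dark rows col 235,275 [(226, 93, 177), (228, 92, 179), (230, 93, 182), (232, 93, 93), (234, 92, 97), (236, 91, 96), (238, 97, 100), (240, 26, 27), (242, 35, 23), (244, 35, 20), (246, 31, 24), (248, 37, 30), (250, 35, 30), (252, 36, 31), (254, 40, 31), (256, 38, 31), (258, 37, 31), (260, 35, 29), (262, 37, 28), (264, 33, 28), (266, 33, 27), (268, 35, 24), (270, 36, 21), (272, 34, 20), (274, 56, 79), (276, 116, 185), (278, 116, 180), (280, 115, 178)]
```

View pics/s22b.png

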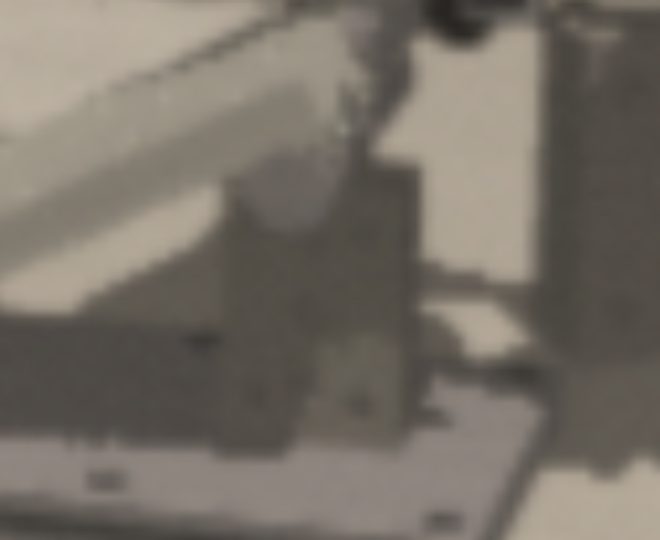

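Request:
{"op": "servo_tool", "data": {
  "xyz": [
    [-1,0,3],
    [-1,0,4],
    [-1,0,4],
    [-1,0,4],
    [-1,0,4],
    [-1,0,4],
    [-1,0,4]
  ],
  "roll": [0,0,0,0,0,0,0],
  "jaw": [42,42,42,72,72,72,72]
}}

```text
t: 29.18
tcp_pos: [0.4861, -0.0078, 0.1214]
tcp_rot: [179.9, -1.3, -175.9]
contact_force: [-0.4, -0.3, 0.1]
finger_gap: 0.0719
```

```bash
python3 lk.py 23; python3 -c "
import cv2
cv2.imwrite('pics/s23b.png',cv2.resize(cv2.imread('pics/s23.png')[340:520,220:440],None,fx=3,fy=3))"
```

```text
angle by tcp 26.471573890525242 213.26266530965722 [-0.4 -0.3  0.1] [-0.    0.01 -0.05]

28 [ 0.4954 -0.0078  0.1446] side crop handle [[381. 341.]] roller end [[316. 406.]] wrist h [[254. 252.]]
29 [ 0.4974 -0.0077  0.1476] side crop handle [[379. 337.]] roller end [[314. 404.]] wrist h [[254. 257.]]
30 [ 0.4994 -0.0076  0.1506] side crop handle [[376. 333.]] roller end [[313. 401.]] wrist h [[254. 263.]]
31 [ 0.5015 -0.0074  0.1535] side crop handle [[374. 329.]] roller end [[311. 398.]] wrist h [[254. 269.]]
32 [ 0.5036 -0.0073  0.1564] side crop handle [[371. 325.]] roller end [[309. 395.]] wrist h [[254. 276.]]
dark rows col 235,275 [(226, 90, 175), (228, 93, 174), (230, 90, 176), (232, 91, 119), (234, 90, 92), (236, 89, 95), (238, 89, 95), (240, 93, 93), (242, 42, 45), (244, 32, 22), (246, 34, 26), (248, 32, 25), (250, 35, 29), (252, 33, 24), (254, 36, 27), (256, 38, 30), (258, 34, 29), (260, 38, 30), (262, 41, 30), (264, 40, 28), (266, 34, 31), (268, 35, 26), (270, 36, 28), (272, 36, 29), (274, 33, 23), (276, 34, 21), (278, 75, 86), (280, 115, 180)]
```

View pics/s23b.png

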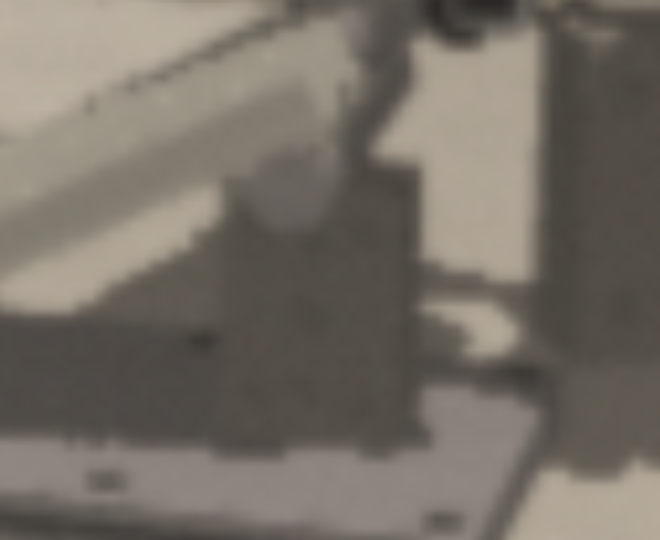

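View pics/wf.png

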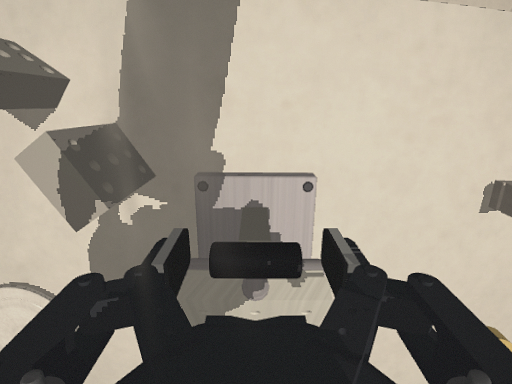

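Request:
{"op": "servo_tool", "data": {
  "xyz": [
    [0,0,-10],
    [0,0,-30],
    [0,0,-55],
    [-5,0,-65],
    [-10,0,-65],
    [-13,0,-65],
    [-13,0,-65],
    [-13,0,-65]
  ],
  "roll": [0,0,0,0,0,0,0,0],
  "jaw": [72,72,72,40,10,2,2,2]
}}

```text
t: 30.28
tcp_pos: [0.5003, -0.0068, 0.1857]
tcp_rot: [179.9, -1.3, -175.8]
contact_force: [0.3, 0.9, 0.4]
finger_gap: 0.0019
```

Run:
```python
from h import *
togo([.499,-.0076,.163],184)
s=read_state()
im,d=get_image('wrist');cv2.imwrite('pics/w24.png',im)
t,dt=get_image('top');cv2.imwrite('pics/t24.png',t)
im,d2=get_image('side');cv2.imwrite('pics/s24.png',cv2.resize(im[50:230,180:400],None,fx=3.5,fy=3.5))
c=np.array([np.cos(.0628),np.sin(.0628),0])
for t in (29,30,31):
  a=np.radians(t+5.02);print(t,proj('wrist',np.array([.6676,.003,.0325])-.2058*np.cos(a)*c+[0,0,.2058*np.sin(a)],s))
```

```text
t 30.275 tcp [ 0.5003 -0.0068  0.1857] [ 179.86   -1.29 -175.85] F [0.3 0.9 0.4] gap 0.0019
shift [ 0.8 -0.8 22.7] roll 0.15
29 [[253.96745842 198.54046419]]
30 [[253.93650807 202.27377958]]
31 [[253.90445473 206.13523385]]
```

View pics/w24.png

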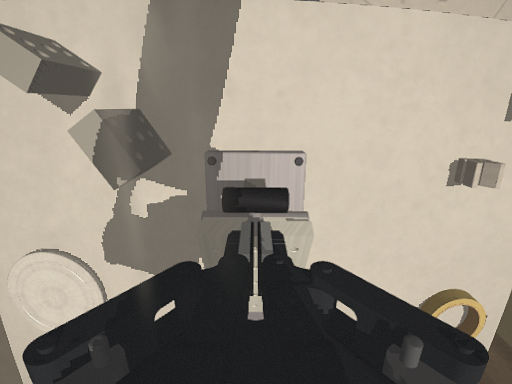

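View pics/s24.png

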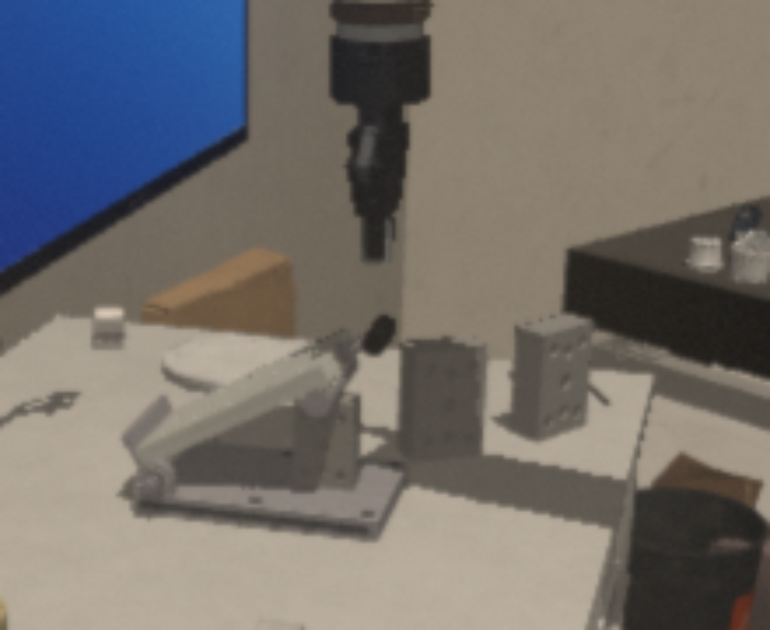

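Request:
{"op": "servo_tool", "data": {
  "xyz": [
    [1,-0.8,8],
    [1,-0.8,16],
    [1,-0.8,21],
    [1,-0.8,23],
    [1,-0.8,24]
  ],
  "roll": [0,0,0,0,0],
  "jaw": [2,2,2,2,2]
}}

```text
t: 31.05
tcp_pos: [0.4991, -0.0077, 0.1621]
tcp_rot: [179.9, -1.2, -175.9]
contact_force: [-0.2, 0.6, 0.1]
finger_gap: 0.0026
```

Request:
{"op": "servo_tool", "data": {
  "xyz": [
    [0,0,0.5],
    [0,0,1],
    [0,0,1.5],
    [0,0,2]
  ],
  "roll": [0,0,0,0],
  "jaw": [2,2,2,2]
}}

```text
t: 31.55
tcp_pos: [0.4991, -0.0077, 0.1602]
tcp_rot: [179.9, -1.2, -175.9]
contact_force: [0.2, -0.4, -0.1]
finger_gap: 0.0021
```

Request:
{"op": "servo_tool", "data": {
  "xyz": [
    [0,0,0.5],
    [0,0,1],
    [0,0,1.5]
  ],
  "roll": [0,0,0],
  "jaw": [2,2,2]
}}

```text
t: 31.92
tcp_pos: [0.499, -0.0078, 0.1586]
tcp_rot: [179.9, -1.2, -175.9]
contact_force: [-0.4, 0.4, 0.3]
finger_gap: 0.0021
```

Request:
{"op": "servo_tool", "data": {
  "xyz": [
    [0,0,0.7],
    [0,0,1.4],
    [0,0,2]
  ],
  "roll": [0,0,0],
  "jaw": [2,2,2]
}}

```text
t: 32.3
tcp_pos: [0.499, -0.0077, 0.1566]
tcp_rot: [179.9, -1.2, -175.9]
contact_force: [-0.6, -0.0, 0.4]
finger_gap: 0.0022
```

Run:
```python
from h import *
s=read_state();print(s['contact_force'],s['tcp_pos'])
im,d=get_image('side');cv2.imwrite('pics/s25.png',cv2.resize(im[110:200,210:330],None,fx=6,fy=6,interpolation=cv2.INTER_CUBIC))
```

```text
[-0.57014282 -0.00164474  0.41686992] [ 0.49899335 -0.00771708  0.15655495]
```

View pics/s25.png

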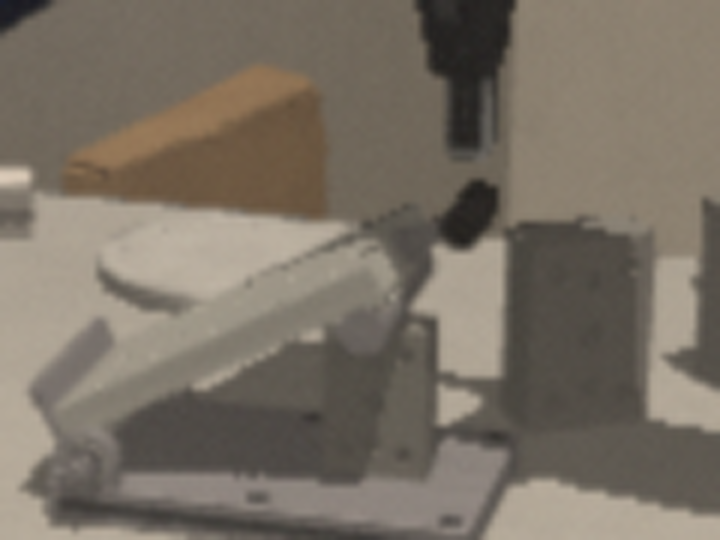

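Run:
```python
from h import *
s=read_state();p=s['tcp_pos']
f=lambda P:((proj('side',P)-[210,110]+.5)*6).round()
print('tcp',f(p),f(p+[0,0,-.01]))
c=np.array([np.cos(.0628),np.sin(.0628),0]);l=np.array([-c[1],c[0],0]);h=np.array([.6676,.003,.0325])
for t in (27,28,29,30):
  a=np.radians(t+5.02);q=h-.2058*np.cos(a)*c+[0,0,.2058*np.sin(a)];b=np.radians(t)
  print(t,q,f(q),'near end',f(q+.025*l),'far',f(q-.025*l),'roller',f(h-.15*np.cos(b)*c+[0,0,.15*np.sin(b)]+.05*l))
bc=np.array([.5375,-.0045,.095])
for i in(-1,1):
  for j in (-1,1): print('block',i,j,f(bc+i*.025*c+j*.0125*l),f(bc+i*.025*c+j*.0125*l-[0,0,.075]))
```

```text
tcp [[470. 202.]] [[469. 222.]]
27 [ 0.49345375 -0.00795078  0.1416183 ] [[480. 234.]] near end [[469. 250.]] far [[491. 217.]] roller [[367. 345.]]
28 [ 0.49538089 -0.0078296   0.14464695] [[476. 227.]] near end [[465. 244.]] far [[487. 211.]] roller [[364. 340.]]
29 [ 0.4973605  -0.00770512  0.14764145] [[472. 220.]] near end [[461. 237.]] far [[483. 204.]] roller [[362. 335.]]
30 [ 0.49939196 -0.00757737  0.15060087] [[468. 214.]] near end [[457. 230.]] far [[479. 198.]] roller [[359. 330.]]
block -1 -1 [[443. 316.]] [[438. 462.]]
block -1 1 [[431. 334.]] [[427. 482.]]
block 1 -1 [[340. 306.]] [[338. 451.]]
block 1 1 [[327. 323.]] [[325. 471.]]
```

Request:
{"op": "servo_tool", "data": {
  "xyz": [
    [0,0,2],
    [0,0,4],
    [0,0,6],
    [0,0,8],
    [0,0,8]
  ],
  "roll": [0,0,0,0,0],
  "jaw": [2,2,2,2,2]
}}

```text
t: 32.98
tcp_pos: [0.4986, -0.0077, 0.1482]
tcp_rot: [179.9, -1.3, -175.9]
contact_force: [1.2, -0.3, -1.2]
finger_gap: 0.0025
```

Run:
```python
from h import *
s=read_state();print(s['contact_force'],s['tcp_pos'])
im,d=get_image('side');cv2.imwrite('pics/s26.png',cv2.resize(im[110:200,210:330],None,fx=6,fy=6,interpolation=cv2.INTER_CUBIC))
im,d=get_image('wrist');cv2.imwrite('pics/w26.png',im)
```

```text
[ 1.1705092  -0.27053089 -1.19890256] [ 0.49859018 -0.00766399  0.14823291]
```

View pics/s26.png

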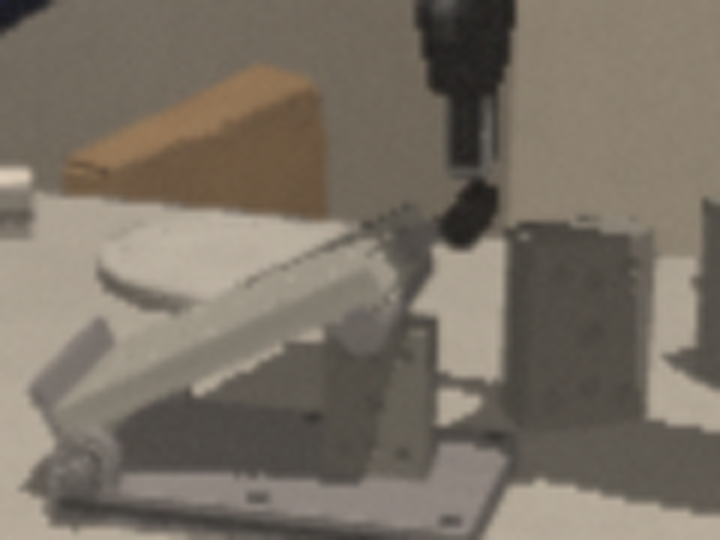

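View pics/w26.png

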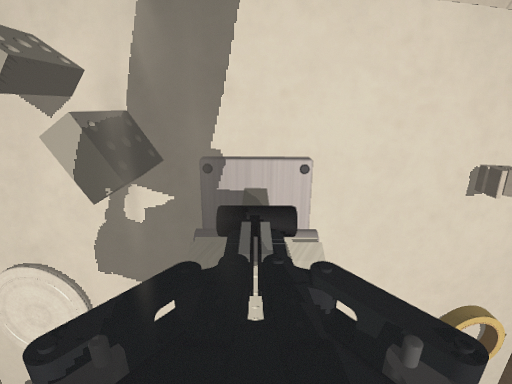

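Request:
{"op": "servo_tool", "data": {
  "xyz": [
    [0,0,2],
    [0,0,4],
    [0,0,6],
    [0,0,7],
    [0,0,8],
    [0,0,8]
  ],
  "roll": [0,0,0,0,0,0],
  "jaw": [2,2,2,2,2,2]
}}

```text
t: 33.83
tcp_pos: [0.4986, -0.0077, 0.1404]
tcp_rot: [179.9, -1.2, -175.9]
contact_force: [-0.2, -0.5, -1.0]
finger_gap: 0.0021
```

Request:
{"op": "servo_tool", "data": {
  "xyz": [
    [0,0,1],
    [0,0,2],
    [0,0,3],
    [0,0,3]
  ],
  "roll": [0,0,0,0],
  "jaw": [2,2,2,2]
}}

```text
t: 34.33
tcp_pos: [0.4986, -0.0077, 0.1382]
tcp_rot: [179.9, -1.2, -175.8]
contact_force: [-1.6, 1.1, 4.4]
finger_gap: 0.0015
```

Run:
```python
from h import *
s=read_state();print(s['contact_force'],s['tcp_pos'])
im,d=get_image('side');cv2.imwrite('pics/s27.png',cv2.resize(im[110:200,210:330],None,fx=6,fy=6,interpolation=cv2.INTER_CUBIC))
```

```text
[-1.61586596  1.10968127  4.43802574] [ 0.49862054 -0.00771901  0.13822258]
```

View pics/s27.png

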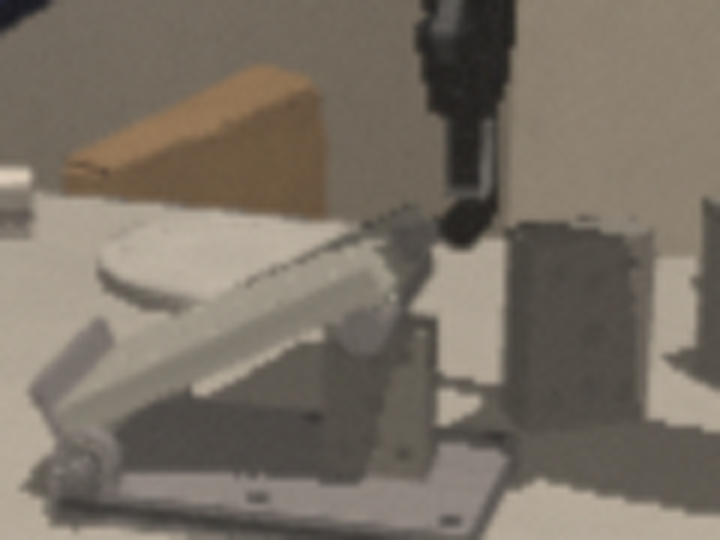

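Contact with the top of the grip at 4 N. Next I'll press a little more to bed the roller.

Request:
{"op": "servo_tool", "data": {
  "xyz": [
    [0,0,1],
    [0,0,1.5],
    [0,0,2]
  ],
  "roll": [0,0,0],
  "jaw": [2,2,2]
}}

```text
t: 34.75
tcp_pos: [0.4987, -0.0077, 0.1381]
tcp_rot: [179.9, -1.2, -175.8]
contact_force: [-6.2, 0.5, 13.6]
finger_gap: 0.002
```

Request:
{"op": "servo_tool", "data": {
  "xyz": [
    [0,0,2],
    [0,0,3],
    [0,0,4],
    [0,0,4]
  ],
  "roll": [0,0,0,0],
  "jaw": [2,2,2,2]
}}

```text
t: 35.25
tcp_pos: [0.4987, -0.0078, 0.1379]
tcp_rot: [179.9, -1.3, -175.8]
contact_force: [-11.7, 2.3, 23.3]
finger_gap: 0.0023
```

Request:
{"op": "servo_tool", "data": {
  "xyz": [
    [0,0,2],
    [0,0,0],
    [0,0,-3],
    [0,0,-15],
    [0,0,-45],
    [5,0,-80],
    [15,0,-110],
    [25,0,-130],
    [25,0,-130]
  ],
  "roll": [0,0,0,0,0,0,0,0,0],
  "jaw": [2,2,2,2,2,2,2,2,2]
}}

```text
t: 36.38
tcp_pos: [0.4777, -0.0099, 0.2707]
tcp_rot: [-180.0, -1.0, -175.8]
contact_force: [-0.3, 0.0, -0.1]
finger_gap: 0.0019
```

Run:
```python
from h import *
s=read_state();print(s['contact_force'],s['tcp_pos'],s['t'])
im,d=get_image('side');cv2.imwrite('pics/s28.png',cv2.resize(im[110:200,210:330],None,fx=6,fy=6,interpolation=cv2.INTER_CUBIC))
t,dt=get_image('top');cv2.imwrite('pics/t28.png',t)
s=read_state();im,dw=get_image('wrist');cv2.imwrite('pics/w28.png',im)
W=cloud('wrist',dw,s)
# plate plane
g=cv2.cvtColor(im,cv2.COLOR_BGR2GRAY)
a=np.radians(3.6);c=np.array([np.cos(a),np.sin(a)]);
u=(W[...,:2]-[.6676,.003])@c;v=(W[...,:2]-[.6676,.003])@np.array([-c[1],c[0]])
m=(u>-.14)&(u<-.03)&(abs(v)<.045)&(W[...,2]>.06)&(W[...,2]<.16)
A=np.c_[u[m],np.ones(m.sum())];
k=np.linalg.lstsq(A,W[...,2][m],rcond=None)[0]
r=W[...,2][m]-A@k;m2=abs(r)<.004;k=np.linalg.lstsq(A[m2],W[...,2][m][m2],rcond=None)[0];print('plate slope deg',np.degrees(np.arctan(-k[0])),m2.sum())
# bystanders in top
W=cloud('top',dt);Z=W[...,2];mm=((Z>.012)&(Z<.2)).astype(np.uint8);mm[:,:100]=0;mm[285:]=0
n,l,st,ce=cv2.connectedComponentsWithStats(mm)
for i in range(1,n):
    if st[i,4]>60: print(ce[i].round(),st[i,4],np.median(W[l==i],0).round(3))
```

```text
[-0.26676982  0.0484083  -0.08485063] [ 0.47765595 -0.00990296  0.27066811] 36.375
plate slope deg 28.355548032893125 1151
[379.   8.] 4573 [ 1.108 -0.318  0.061]
[139.  86.] 226 [0.876 0.345 0.034]
[155. 103.] 136 [0.826 0.3   0.024]
[354. 140.] 1567 [ 0.717 -0.295  0.015]
[149. 138.] 395 [0.718 0.311 0.023]
[255. 156.] 1131 [ 0.66  -0.002  0.062]
[311. 222.] 323 [ 0.468 -0.152  0.101]
[158. 217.] 169 [0.485 0.281 0.029]
[342. 249.] 444 [ 0.395 -0.236  0.101]
[139. 251.] 76 [0.386 0.328 0.048]
[506. 274.] 246 [ 0.318 -0.739  0.02 ]
```

View pics/s28.png

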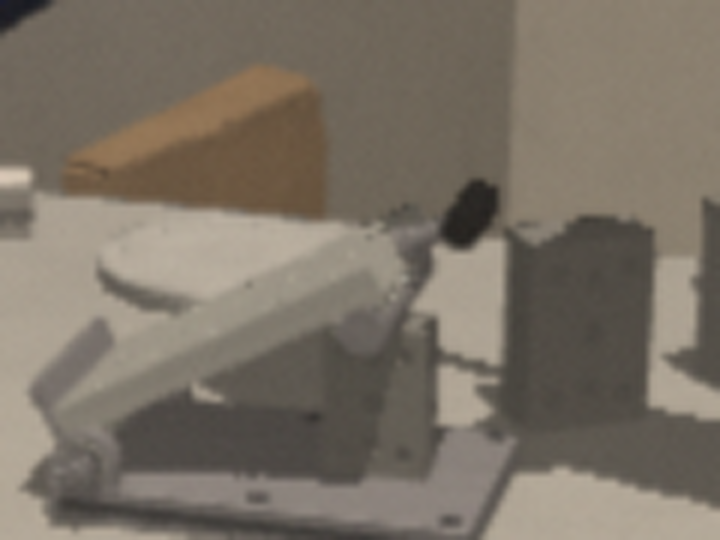

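View pics/w28.png

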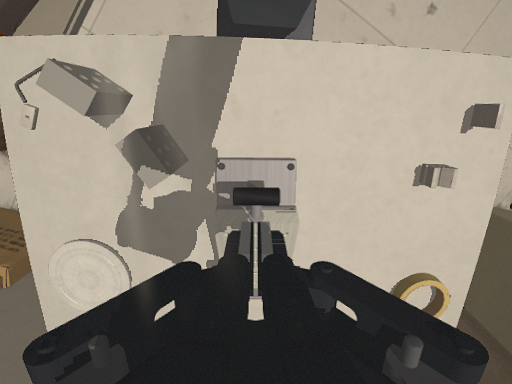

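```bash
python3 -c "
from plant import ticket;print(ticket.finish_job())"
```

```text
the job is handed in; nothing more can be done
None
```

The sine plate is set at about 30° on the upright 75 mm block, and the job was handed in with the arm clear, after about 36.5 s of the 72 s allowed.

**What I did**
1. I pinched the grip and swung the plate up to about 72°.
2. I picked up the smallest look-alike block, which measured about 25×50×75 mm, and stood it on the seat. It measured at (0.5375, −0.0044), within about 1 mm of the computed seat and turned 3.6° like the base.
3. I lowered the plate by the grip until the roller stopped on the block, let go, then pressed on top of the grip with the closed fingers and lifted away.

**Last checks**
- **Bearing:** 23 N on the grip moved it only about 0.2 mm, so the roller bears on the block.
- **Angle:** the side view fits about 30° and the wrist view of the grip about 29.5°. A depth fit of the plate gave 28.4°, but that view was partly hidden and read about 1.4° off on the level plate, so I trusted the other two.
- **Block:** it stands upright in the side view.
- **Bystanders:** all the listed ones are where they started. One of the two larger look-alike blocks, which I never touched, showed a small apparent shift, which I put down to the arm hiding part of it.

**What disagreed:** at touchdown on the grip the fingertips were about 22 mm above the stated TCP. The pads also slipped some 5 to 10 mm on the grip during the swings, without any harm seen.

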